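# Fit the matching torque arm to the test drive

### The arm

A 6-joint arm with a two-finger parallel gripper is mounted at the origin on a cart in front of the work surface, level with it; the furniture and walls round the work are solid. World frame = base frame: x ahead of the robot, y to its left, z up, the work surface at z = 0. Lengths are in m, angles in degrees, forces in N, time in s.
With the tool pointing down it reaches from about 0.4 to 0.825 m from the base axis. Payload 7 kg.
Tool frame: the origin (TCP) lies between the finger pads; the fingertips stand 19 mm ahead of it and the grasp point (between the pads) is the TCP; z points along the fingers, y is the line along which they close (so a half turn about z gives the same grasp; the last joint's range is limited). The gripper opens to 88 mm and grips with 3 to 60 N. Pads are 19 mm wide; open, the fingers measure 130 mm over their backs; the gripper's body (78 mm by 193 mm) begins 47 mm behind the grasp point.
Start: joints at [85.262, 20.546, 0.682, 0, -70.136, -16.507], TCP at [0.245, 0.629, 0.246] pointing down, gripper open.
Joint ranges: [-176.03, 176.03], [-82.01, 121.73], [-58.28, 71.71], [-173.87, 95.51], [-174.79, -0.11], [-173.66, 173.66]. Speed limits (degrees/s): [136.94, 136.94, 172.46, 180, 180, 180].

### API

Orientations are given as [roll, pitch, yaw] about the fixed x, y, z axes, in that order (R = Rz(yaw) Ry(pitch) Rx(roll)).
In Python, from plant import get_obs, snapshot, close_job, spot_in, spot_point gives the robot as it stands.
- The arm moves only by the tool play_rows, never from a script. Its argument "plan" is a list of rows, each a list of 6 numbers: the shift along the tool's x, y, z in cm, then the turn, a rotation vector about the tool's x, y, z in degrees. A call has 1 to 20 rows; each row shifts and turns the commanded pose from where the row before left it, along the tool's axes as they then stand; what a row does not reach is not made up. A row lasts 1/12 s, in which the tool goes at most 41.7 mm and 7.16 degrees, less where a joint would pass 70% of its speed; a pose out of reach is approached as far as the arm can. A call is refused whole if a number of a shift passes 4.17 or a number of a turn 7.16, either way. A call with a gripper value outside its range is refused whole. "grip" is the finger opening in cm, from 0 to 8.76, set as the call begins (left out, the last holds). The fingers move at their own pace and stop on an object; the grip force is fixed at half the most. Time passes only in rows, so rows that do not move let the fingers close. It gives the time, the measured TCP pose, the force, the opening and the grip force at its end, in the units of the state.
- get_obs(): the state, without advancing time (a new reading comes with each control period).
- snapshot(name): name is "side" or "top" or "wrist"; returns a dict with "frame" (420x560x3 uint8, red, green, blue), "fx", "fy", "cx", "cy" (pixels), "position" and "attitude" of the camera in the world. Camera axes: x right, y down, z forward; pixel columns grow to the right and rows downward; lengths in m; the calibration is good to about 2 mm. A picture is of the moment at which its call begins. There is no depth.
- close_job(): hands the job in; it is judged then, once.
Trained networks look in the newest picture that a camera, given by its name, has taken for a name from the list of things; names that differ only in an ending like _2 or _b are one class to them, and where a whole thing is asked for, a point or a joint stands for the part that bears it (a point fixed in the world has none). Each returns a list of dicts, best first, with "score" (0 to 1); they miss things now and then, are a little off and sometimes report something else, mostly with a low value. They report only what shows in the picture. A call takes as long as a camera call.
- spot_in(camera, thing): "position" ([x, y, z] in m, in world coordinates, good to about 4 mm: the middle of the surface that is visible of it).
- spot_point(camera, thing): "position" ([x, y, z] in m, in world coordinates, good to about 4 mm: a listed point, or the origin of a listed thing).
The state is a dict: "clock": time; "joint_pos": joint angles; "qvel": joint speeds; "tau": joint torques, N m; "tool_pos": TCP position; "orientation": TCP orientation; "force": force on the tool from outside, world axes, zero at the start; "moment": the same for the moment, N m; "opening": finger opening in m; "gripper_force": force on a finger pad.
Only numpy, scipy, OpenCV 4.12 (cv2) and the standard library are available. Lean on these libraries where they do the work, as an engineer would, in place of code of your own. Each camera call takes 0.05 s, during which the arm holds its last target. There are 200 camera calls.

### The job

Set the test drive up for a stall-torque check: switch its isolator off, raise the roll-top guard until it stays open, and fit, boss up and fully home on the shoulder, the torque-arm hub whose keyway takes the shaft's key while its forked arm straddles the reaction post. Lay every other hub flat and boss up in the white sample tray, at any time. With the right hub on, close the guard fully and only then switch the isolator back on; never raise the guard with the isolator on, and leave the beaker, the screwdriver and the sample tin where they are.

Things in the scene. Friction and masses are not known exactly. Their poses are not given: they have to be found in the camera images.
- shaft_seat (a point): drive unit: centre of the flat shoulder (28 mm across, 165 mm above the bench) on which a hub rests, on the upright test shaft's axis. x: from the unit's front to its back, y: to the unit's left, z up. Shaft 16 mm across, rising 46 mm above the shoulder, top 7 mm tapered. White side cheeks 88 mm to either side and the rear shell rise to 238 mm above the bench, highest 45 mm behind the shaft
- shaft_key (a point): a point on the shaft's key, 11 mm in front (-x) of the shaft axis, 26 mm above the shoulder. The key is a brass strip 5 mm wide on the shaft's front, reaching 12 mm from the axis, from the shoulder to 32 mm above it, its top 6 mm tapered
- reaction_post: upright steel pin 9 mm across on the unit's deck, screwed into one of two places 52 mm to the left or right of the shaft axis; origin at its foot, 94 mm above the bench; its top reaches 22 mm above the shoulder's level. The other place holds a flat plug
- guard (a joint): roll-top guard of aluminium slats running in circular side tracks, radius 140 mm, about point guard_axis: 0 rad shut, 1.80 rad fully raised (front edge up and over to the back). Its weight shuts it from below about 1.3 rad; beyond, it rolls on and stays open. Lifting takes about 4 N at the handle
- guard_handle (a point): middle of the guard's round bar handle (11 mm thick, 100 mm long, level, along the unit's y), 42 mm off the slats; shut, it is 136 mm in front of the shaft axis and 114 mm above the bench
- guard_axis (a point): centre of the guard's circular tracks, 92 mm above the bench, 45 mm behind the shaft axis; the handle's middle moves on a circle of 182 mm about it, in the unit's x-z plane
- isolator (a joint): rotary power isolator on top of the grey switch box: 0 rad OFF (pointer at the white ring mark), 1.047 rad ON (pointer at the white bar mark, towards the box's far side). Turns clockwise from above to ON; it springs away from mid travel into either detent (about 0.15 N m to start)
- isolator_grip (a point): on the isolator's axis, 91 mm above the bench, at the height to grip. The handle is an upright black blade 12 mm thick and 49 mm long, 30 mm tall above its disc, top 101 mm above the bench. This point's x axis runs along the blade to the pointer, z up
- sample_tray: shallow white enamel tray on the bench, 230 x 322 mm over its rim, fixed; origin at the centre of its underside, y along the long side; flat floor 3 mm above the bench, 190 x 283 mm clear inside the rim, rim 12 mm above the bench
- hub_a: steel torque-arm hub, 160 g. Origin: centre of its underside on the bore axis; z up through the boss, x along its arm. Boss: round, 36 mm across, 40 mm tall, through bore 18 mm with a keyway 7.5 mm wide, 13.5 mm deep from the axis, full height. Boss up and seen from above, the keyway lies a quarter turn anticlockwise of the arm (towards the hub's +y)
- hub_b: steel torque-arm hub, 160 g. Origin: centre of its underside on the bore axis; z up through the boss, x along its arm. Boss: round, 36 mm across, 40 mm tall, through bore 18 mm with a keyway 7.5 mm wide, 13.5 mm deep from the axis, full height. Boss up and seen from above, the keyway lies a quarter turn clockwise of the arm (towards the hub's -y)
- hub_c: steel torque-arm hub, 160 g. Origin: centre of its underside on the bore axis; z up through the boss, x along its arm. Boss: round, 36 mm across, 40 mm tall, through bore 18 mm with a keyway 7.5 mm wide, 13.5 mm deep from the axis, full height. Boss up and seen from above, the keyway lies on the arm's side, in line with it (towards +x). May be absent
- hub_d: steel torque-arm hub, 160 g. Origin: centre of its underside on the bore axis; z up through the boss, x along its arm. Boss: round, 36 mm across, 40 mm tall, through bore 18 mm with a keyway 7.5 mm wide, 13.5 mm deep from the axis, full height. Boss up and seen from above, the keyway lies on the side away from the arm (towards -x). May be absent
- hub_e: steel torque-arm hub, 160 g. Origin: centre of its underside on the bore axis; z up through the boss, x along its arm. Boss: round, 36 mm across, 40 mm tall, through bore 18 mm with a keyway 7.5 mm wide, 13.5 mm deep from the axis, full height. Boss up and seen from above, the keyway lies three eighths of a turn (135 degrees) anticlockwise of the arm. May be absent
- hub_a_slot (a point): middle of the fork slot at the end of hub_a's arm, 52 mm from its bore axis, 5 mm above its underside. The arm is 10 mm thick, flush with the underside, 20 to 27 mm wide and reaches 64 mm out; the slot is 13 mm wide, open at the end, 19 mm long
- hub_b_slot (a point): middle of the fork slot at the end of hub_b's arm, 52 mm from its bore axis, 5 mm above its underside. The arm is 10 mm thick, flush with the underside, 20 to 27 mm wide and reaches 64 mm out; the slot is 13 mm wide, open at the end, 19 mm long
- hub_c_slot (a point): middle of the fork slot at the end of hub_c's arm, 52 mm from its bore axis, 5 mm above its underside. The arm is 10 mm thick, flush with the underside, 20 to 27 mm wide and reaches 64 mm out; the slot is 13 mm wide, open at the end, 19 mm long
- hub_d_slot (a point): middle of the fork slot at the end of hub_d's arm, 52 mm from its bore axis, 5 mm above its underside. The arm is 10 mm thick, flush with the underside, 20 to 27 mm wide and reaches 64 mm out; the slot is 13 mm wide, open at the end, 19 mm long
- hub_e_slot (a point): middle of the fork slot at the end of hub_e's arm, 52 mm from its bore axis, 5 mm above its underside. The arm is 10 mm thick, flush with the underside, 20 to 27 mm wide and reaches 64 mm out; the slot is 13 mm wide, open at the end, 19 mm long
- beaker_by: plastic beaker 51 mm across, 70 mm tall, a bystander; origin at the centre of its underside
- screwdriver_by: yellow-handled screwdriver 192 mm long lying on the bench, a bystander
- tin_by: aluminium sample tin 63 mm across, 36 mm tall, a bystander

How it is judged:
By the outcome, as a careful person would: the job done as asked, in the order asked, and still so for the second after the job is handed in, with the robot touching nothing.
Of hub_c, hub_d, hub_e only 1 to 3 are there at a start; the rules pass over those that are not, and their reading is None.
At some moment in a run one of hub_c, hub_d, hub_e may be knocked a few centimetres aside while the robot is not near it.
Once in a run the grip may slacken for a moment while it holds something.
It also fails if it takes over 210 s, if anything falls off the work surface, if the arm or the gripper's body presses on something with over 40 N, if the wrist force passes 120 N, or if a joint passes its speed limit or range.

## Working session

There is one attempt and no reset: what is moved stays moved. The work goes in short steps, Python scripts to look and compute and a tool call to move; the robot and the scene stay as the last step left them, time stands still between calls to the robot, and variables do not carry over. Pictures are saved under pics/ and viewed, at most 14 in all, crops included, and the job is handed in when it is done.

Besides the shell and the picture viewer there is one more tool, called after "Request:" as a command line: name --pt "numbers of a row" for each row, then --argument value for the rest. play_rows: Moves the arm, as the interface text tells. Its arguments: {"type":"object","properties":{"plan":{"type":"array","items":{"type":"array","items":{"type":"number"}}},"grip":{"type":"number"}},"required":["plan"]}

```bash
mkdir -p pics; ls; cat > h.py <<'E'
import numpy as np, cv2
from plant import *
def snap(n,f,crop=None,scale=1):
    s=snapshot(n); im=s["frame"][:,:,::-1]
    if crop: a,b,c,d=crop; im=im[b:d,a:c]
    if scale!=1: im=cv2.resize(im,None,fx=scale,fy=scale,interpolation=cv2.INTER_CUBIC)
    cv2.imwrite("pics/"+f,im); return s
def sp(c,t,fn=spot_point,k=4):
    for d in fn(c,t)[:k]: print(c,t,np.round(d["position"],4),round(d["score"],2))
E
python3 - <<'E'
from h import *
a=snap("side","s0.png"); b=snap("top","t0.png")
for s in(a,b): print({k:s[k] for k in s if k!="frame"})
print(get_obs())
for t in ["shaft_seat","shaft_key","reaction_post","guard_handle","guard_axis","isolator_grip","sample_tray","hub_a","hub_a_slot","beaker_by","screwdriver_by","tin_by"]:
    sp("top",t,k=6); sp("side",t,k=6)
E
```

```text
pics
{'fx': 538.4891995233532, 'fy': 538.4891995233532, 'cx': 285.49346550449144, 'cy': 205.42996261076226, 'position': array([0.60294035, 1.03337827, 1.41764252]), 'attitude': array([-143.87942504,   -0.25699696,  177.22562501])}
{'fx': 395.80786009111324, 'fy': 395.80786009111324, 'cx': 279.1260452426656, 'cy': 204.41731153837128, 'position': array([0.49554966, 0.12184672, 1.10952623]), 'attitude': array([-176.20025833,   -0.2418814 ,  -89.41516264])}
{'clock': 0.1, 'joint_pos': array([ 8.52609135e+01,  2.05866971e+01,  6.37928231e-01, -1.62347307e-02,
       -7.01357617e+01, -1.65073511e+01]), 'qvel': array([-0.03571841, -0.12709739,  0.04877042,  0.07780123, -0.10910794,
       -0.0831287 ]), 'tau': array([-1.35535091e-03, -5.84164846e+01,  2.93754673e+01,  7.01555371e+00,
        1.01751310e-02, -4.63480603e-05]), 'tool_pos': array([0.24448418, 0.62872259, 0.24471992]), 'orientation': array([ 1.79914617e+02, -9.38694111e-03, -2.12519583e+01]), 'force': array([0.24152497, 0.01692462, 0.05180823]), 'moment': array([0.06759309, 0.00367198, 0.01369913]), 'gripper_force': 0.0, 'openi
[... 943 characters left out ...]
5059 0.3148 0.0036] 0.48
side hub_a [5.64e-01 4.09e-01 2.00e-04] 0.81
side hub_a [ 0.4127  0.3214 -0.0032] 0.65
side hub_a [0.6208 0.3074 0.0008] 0.64
side hub_a [ 0.5117  0.3248 -0.0007] 0.57
top hub_a_slot [0.5626 0.3082 0.0055] 0.77
side hub_a_slot [0.5634 0.3096 0.0052] 0.63
top beaker_by [ 0.7261  0.2575 -0.0023] 0.85
side beaker_by [ 7.316e-01  2.537e-01 -4.000e-04] 0.69
top screwdriver_by [ 0.3962 -0.0013 -0.002 ] 0.71
side screwdriver_by [ 0.3896 -0.0004 -0.0039] 0.65
side screwdriver_by [ 0.621   0.3096 -0.0037] 0.36
top tin_by [7.507e-01 1.918e-01 6.000e-04] 0.68
top tin_by [0.5676 0.4157 0.0008] 0.35
side tin_by [0.7535 0.1885 0.0019] 0.87
side tin_by [ 0.546  -0.1905  0.1937] 0.5
```

```bash
python3 - <<'E'
import cv2
cv2.imwrite("pics/t0b.png",cv2.resize(cv2.imread("pics/t0.png"),(800,600),interpolation=cv2.INTER_CUBIC))
cv2.imwrite("pics/s0b.png",cv2.resize(cv2.imread("pics/s0.png"),(800,600),interpolation=cv2.INTER_CUBIC))
E
```

```text
(no output)
```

View pics/t0b.png

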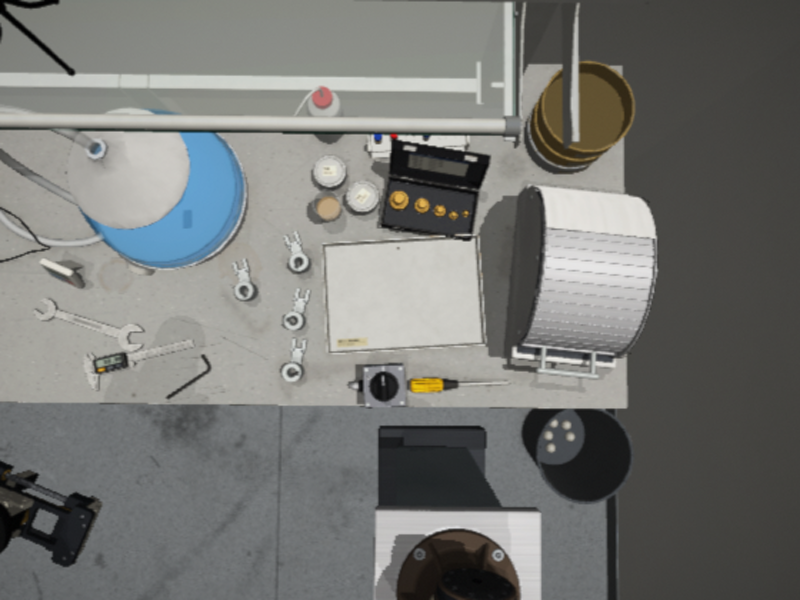

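View pics/s0b.png

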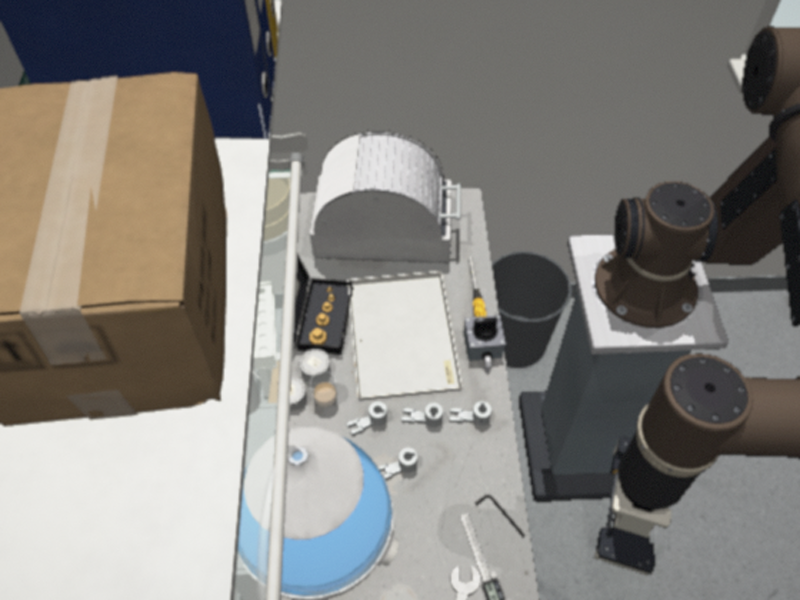

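The top view (800 px scale) shows four hubs at about (297,258), (245,288), (294,320) and (292,370). It also shows the tray at (403,293), the switch box at (385,385), the screwdriver at (450,384), and the closed drive unit at (590,270) with its handle at (565,360). The side view agrees with this layout, and a sash bar crosses at the back.

```bash
cat >> h.py <<'E'
from scipy.spatial.transform import Rotation as Ro
def Rt(rpy): return Ro.from_euler("xyz",rpy,degrees=True).as_matrix()
def delta(p,yaw=None,frm=None):
    "turn first (about tool z), then shift in the turned axes"
    o=get_obs(); p0=np.array(o["tool_pos"]); R=Rt(o["orientation"])
    dz=0
    if yaw is not None:
        T=Rt([180,0,yaw]); rv=Ro.from_matrix(R.T@T).as_rotvec(degrees=True); print("turn",np.round(rv,2)); R=T
    print("shift cm",np.round(R.T@(np.array(p)-p0)*100,2),"from",np.round(p0,4),np.round(o["orientation"],2))
def pix(s,P):
    q=Rt(s["attitude"]).T@(np.array(P)-s["position"]); return np.array([s["cx"]+s["fx"]*q[0]/q[2],s["cy"]+s["fy"]*q[1]/q[2]])
def ray(s,u,v,z):
    d=Rt(s["attitude"])@np.array([(u-s["cx"])/s["fx"],(v-s["cy"])/s["fy"],1]); t=(z-s["position"][2])/d[2]; return s["position"]+t*d
E
python3 - <<'E'
from h import *
s=snapshot("wrist"); o=get_obs(); R=Rt(o["orientation"])
print(s["fx"],s["cx"],s["cy"],"cam in tool",R.T@(s["position"]-o["tool_pos"]),Ro.from_matrix(R.T@Rt(s["attitude"])).as_matrix().round(3))
delta([0.46,0.30,0.40],0); delta([0.46,0.30,0.40],-90); delta([0.46,0.30,0.40],90)
E
```

```text
377.58369134359475 283.887090397638 209.59238804327669 cam in tool [ 0.07339577 -0.00060396 -0.13902789] [[-0.    -0.963 -0.271]
 [ 1.    -0.001  0.002]
 [-0.002 -0.271  0.963]]
turn [ -0.    -0.   -21.25]
shift cm [ 21.54  32.91 -15.45] from [0.2446 0.6291 0.2455] [-180.     -0.    -21.25]
turn [-0.    0.   68.75]
shift cm [ 32.91 -21.54 -15.45] from [0.2446 0.6291 0.2455] [-180.     -0.    -21.25]
turn [  -0.     -0.   -111.25]
shift cm [-32.91  21.54 -15.45] from [0.2446 0.6291 0.2455] [-180.     -0.    -21.25]
```

Request:
play_rows --pt "0 0 -2 0 0 -7.1" --pt "0 0 -2 0 0 -7.1" --pt "0 0 -2 0 0 -7.05" --pt "2.2 3.5 -0.6 0 0 0" --pt "2.2 3.5 -0.6 0 0 0" --pt "2.2 3.5 -0.6 0 0 0" --pt "2.2 3.5 -0.6 0 0 0" --pt "2.2 3.5 -0.6 0 0 0" --pt "2.2 3.5 -0.6 0 0 0" --pt "2.2 3.5 -0.6 0 0 0" --pt "2.2 3.5 -0.6 0 0 0" --pt "2.2 3.5 0 0 0 0" --pt "2.2 3.5 0 0 0 0" --pt "0 0 0 0 0 0" --pt "0 0 0 0 0 0"

```text
clock: 2.6
tool_pos: [0.4652, 0.2779, 0.3538]
orientation: [-180.0, -0.0, -0.2]
force: [0.2, -0.1, -0.2]
opening: 0.0877
gripper_force: 0.0
```

```bash
python3 - <<'E'
from h import *
s=snap("wrist","w1.png"); o=get_obs(); print(o["tool_pos"],o["orientation"],o["joint_pos"])
for t in ["isolator_grip","isolator","sample_tray","hub_a","hub_a_slot"]: sp("wrist",t,k=6)
im=s["frame"][:,:,::-1]
# crops around hubs & isolator
C=[]
for P in [(0.568,0.411,.04),(0.412,0.318,.04),(0.622,0.308,.04),(0.508,0.32,.04),(0.39,0.141,.1)]:
    u,v=pix(s,P).astype(int); print(u,v)
    c=im[max(0,v-40):v+40,max(0,u-40):u+40]; C.append(cv2.resize(c,(260,260),interpolation=cv2.INTER_CUBIC))
C.append(np.zeros((260,260,3),np.uint8))
cv2.imwrite("pics/w1c.png",np.vstack([np.hstack(C[:3]),np.hstack(C[3:])]))
E
```

```text
[0.46458351 0.27904197 0.3536363 ] [-1.79970835e+02 -1.20516992e-02 -1.25011497e-01] [ 5.17109240e+01  4.86875505e+00 -5.76186985e+00 -8.69623589e-03
 -7.93389972e+01  3.81656741e+01]
wrist isolator_grip [0.3898 0.1448 0.0942] 0.82Traceback (most recent call last):
  File "<stdin>", line 3, in <module>
  File "h.py", line 9, in sp
    for d in fn(c,t)[:k]: print(c,t,np.round(d["position"],4),round(d["score"],2))
             ~~^^^^^
ValueError: it knows: beaker_by, guard_axis, guard_handle, hub, hub_a_slot, hub_b_slot, hub_c_slot, hub_d_slot, hub_e_slot, isolator_grip, reaction_post, sample_tray, screwdriver_by, shaft_key, shaft_seat, tin_by
```

View pics/w1.png

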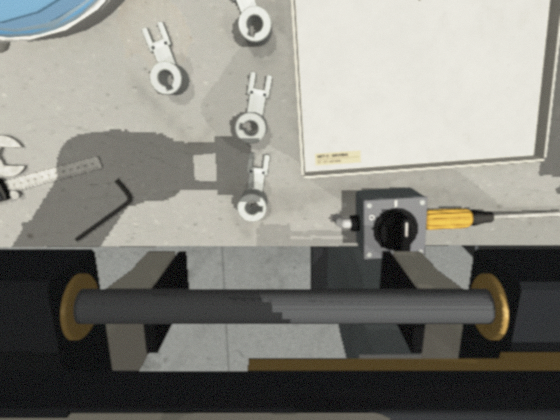

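The wrist view shows the four hubs' bosses at (254,24), (166,78), (250,127) and (252,206). The isolator is at (397,228), and the fingers cover the lower part of the frame. I'll zoom in on the keyways and the isolator.

```bash
python3 - <<'E'
from h import *
s=snapshot("wrist"); im=s["frame"][:,:,::-1]
for t in ["sample_tray","hub_a","hub_a_slot"]: sp("wrist",t,k=6)
C=[]
for u,v in [(254,40),(166,60),(255,110),(255,190),(397,225)]:
    c=im[max(0,v-40):max(0,v-40)+80,u-40:u+40]; C.append(cv2.resize(c,(260,260),interpolation=cv2.INTER_CUBIC))
C.append(np.zeros((260,260,3),np.uint8))
cv2.imwrite("pics/w1c.png",np.vstack([np.hstack(C[:3]),np.hstack(C[3:])]))
E
```

```text
wrist hub_a [ 0.4126  0.3209 -0.004 ] 0.97
wrist hub_a [ 0.5674  0.4086 -0.0009] 0.77
wrist hub_a [0.5118 0.321  0.0035] 0.61
wrist hub_a [ 0.6195  0.3071 -0.0011] 0.6
```

View pics/w1c.png

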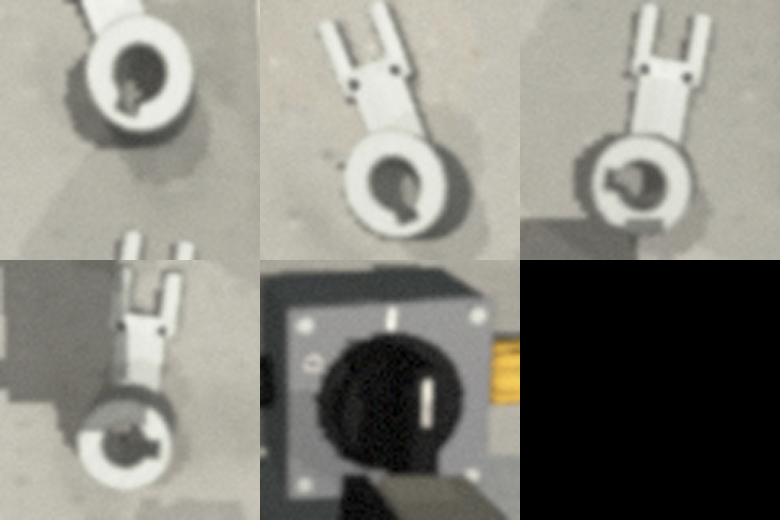

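The keyways, measured from the arms, identify the hubs. The one at (0.62,0.307) is 'e', (0.567,0.409) is 'd', (0.512,0.321) is 'a' and (0.413,0.321) is 'b'. The isolator's strip is vertical in line with the bar mark, so it is ON. I'll move above it and check from close by.

```bash
python3 - <<'E'
from h import *
delta([.3895,.1425,.17],0)
E
```

```text
turn [0.01 0.01 0.11]
shift cm [-7.42 13.84 18.33] from [0.4637 0.2809 0.3533] [1.7999e+02 1.0000e-02 1.1000e-01]
```

Request:
play_rows --pt "-1.5 2.77 1.0 0 0 0" --pt "-1.5 2.77 2.5 0 0 0" --pt "-1.5 2.77 3.5 0 0 0" --pt "-1.5 2.77 3.5 0 0 0" --pt "-1.42 2.76 3.5 0 0 0" --pt "0 0 2.3 0 0 0" --pt "0 0 2 0 0 0" --pt "0 0 0 0 0 0" --pt "0 0 0 0 0 0" --pt "0 0 0 0 0 0"

```text
clock: 3.73
tool_pos: [0.3956, 0.1519, 0.1835]
orientation: [-180.0, -0.1, 0.1]
force: [0.6, 0.6, 1.3]
opening: 0.0879
gripper_force: 0.0
```

```bash
python3 - <<'E'
from h import *
s=snap("wrist","w2.png"); o=get_obs(); print(o["tool_pos"],o["orientation"],o["joint_pos"])
sp("wrist","isolator_grip"); print(pix(s,o["tool_pos"]),pix(s,(.3895,.1425,.101)))
delta([.3895,.1425,.091],0)
E
```

```text
[0.39576594 0.15199099 0.18366439] [-1.79937252e+02 -8.86919384e-02  7.06593416e-02] [ 4.79300547e+01 -7.69189564e-01 -3.45426781e+01  2.85037928e-02
 -5.61204790e+01  4.21247857e+01]
wrist isolator_grip [0.3896 0.144  0.0928] 0.92
[284.47933606 290.71837214] [299.28793435 236.3659801 ]
turn [-0.08 -0.1   0.05]
shift cm [-0.63  0.94  9.27] from [0.3958 0.1519 0.1837] [-1.7992e+02 -1.0000e-01  5.0000e-02]
```

View pics/w2.png

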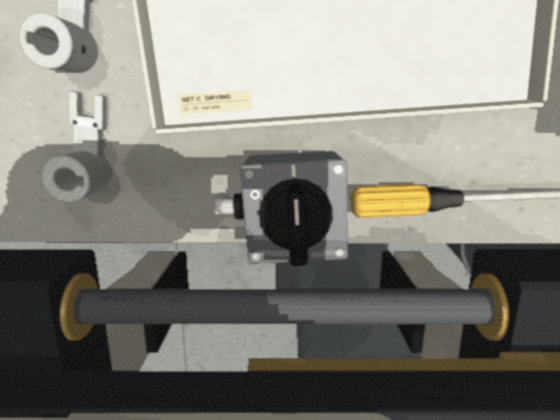

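The close view shows the pointer strip at (296,211) aimed at the bar mark (295,170), with the ring at (255,195). The isolator is ON, so I'll go down and grip it.

Request:
play_rows --pt "-0.3 0.45 0 0 0 0" --pt "-0.3 0.45 1 0 0 0" --pt "0 0 1.5 0 0 0" --pt "0 0 1.5 0 0 0" --pt "0 0 1.5 0 0 0" --pt "0 0 1.5 0 0 0" --pt "0 0 1.5 0 0 0" --pt "0 0 0.7 0 0 0" --pt "0 0 0 0 0 0" --pt "0 0 0 0 0 0" --pt "0 0 0 0 0 0"

```text
clock: 4.75
tool_pos: [0.3895, 0.1422, 0.0912]
orientation: [-180.0, -0.1, 0.0]
force: [0.5, 0.0, -0.0]
opening: 0.0874
gripper_force: 0.0
```

Request:
play_rows --pt "0 0 0 0 0 0" --pt "0 0 0 0 0 0" --pt "0 0 0 0 0 0" --pt "0 0 0 0 0 0" --pt "0 0 0 0 0 0" --pt "0 0 0 0 0 0" --pt "0 0 0 0 0 0" --pt "0 0 0 0 0 0" --pt "0 0 0 0 0 0" --grip 0

```text
clock: 5.5
tool_pos: [0.389, 0.1419, 0.0903]
orientation: [-180.0, -0.0, 0.0]
force: [-0.2, 0.5, 0.5]
opening: 0.0333
gripper_force: 0.1
```

Request:
play_rows --pt "0 0 0 0 0 0" --pt "0 0 0 0 0 0" --pt "0 0 0 0 0 0" --pt "0 0 0 0 0 0" --pt "0 0 0 0 0 0" --pt "0 0 0 0 0 0" --pt "0 0 0 0 0 0"

```text
clock: 6.08
tool_pos: [0.3892, 0.1433, 0.0904]
orientation: [-179.9, -0.0, 0.1]
force: [-4.2, 7.4, -1.3]
opening: 0.0128
gripper_force: 30.2
```

Request:
play_rows --pt "0 0 0 0 0 -4" --pt "0 0 0 0 0 -4" --pt "0 0 0 0 0 -4" --pt "0 0 0 0 0 -4" --pt "0 0 0 0 0 -4" --pt "0 0 0 0 0 -4" --pt "0 0 0 0 0 -4" --pt "0 0 0 0 0 -4" --pt "0 0 0 0 0 -4" --pt "0 0 0 0 0 -4" --pt "0 0 0 0 0 -4" --pt "0 0 0 0 0 -4" --pt "0 0 0 0 0 -4" --pt "0 0 0 0 0 -4" --pt "0 0 0 0 0 -3" --pt "0 0 0 0 0 0" --pt "0 0 0 0 0 0"

```text
clock: 7.5
tool_pos: [0.39, 0.142, 0.0904]
orientation: [179.9, -0.1, 59.1]
force: [7.4, -3.0, -5.4]
opening: 0.0118
gripper_force: 30.0
```

Request:
play_rows --pt "0 0 0 0 0 0" --pt "0 0 0 0 0 0" --pt "0 0 0 0 0 0" --pt "0 0 0 0 0 0" --pt "0 0 0 0 0 0" --pt "0 0 0 0 0 0" --pt "0 0 -1 0 0 0" --pt "0 0 -2 0 0 0" --pt "0 0 -3 0 0 0" --pt "0 0 -3 0 0 0" --pt "0 0 -3 0 0 0" --pt "0 0 0 0 0 0" --pt "0 0 0 0 0 0" --grip 5

```text
clock: 8.58
tool_pos: [0.3896, 0.1425, 0.2119]
orientation: [180.0, -0.2, 59.0]
force: [-1.8, -1.0, -0.3]
opening: 0.0499
gripper_force: 0.0
```

```bash
python3 - <<'E'
from h import *
s=snap("wrist","w3.png"); o=get_obs(); print(o["tool_pos"],o["orientation"],o["opening"]); sp("wrist","isolator_grip")
sp("wrist","guard_handle")
E
```

```text
[0.38886497 0.14188516 0.21050884] [-1.79993511e+02 -7.63515839e-02  5.89951845e+01] 0.04987354536245288
wrist isolator_grip [0.3929 0.1418 0.0949] 0.58
```

Request:
play_rows --pt "0 0 -2 0 0 7.1" --pt "0 0 -2 0 0 7.1" --pt "0 0 -2 0 0 7.1" --pt "0 0 -2 0 0 7.1" --pt "0 0 0 0 0 7.1" --pt "0 0 0 0 0 7.1" --pt "0 0 0 0 0 7.1" --pt "0 0 0 0 0 7.1" --pt "0 0 0 0 0 7.1" --pt "0 0 0 0 0 7.1" --pt "0 0 0 0 0 7.1" --pt "0 0 0 0 0 7.1" --pt "0 0 0 0 0 7.1" --pt "0 0 0 0 0 7.1" --pt "0 0 0 0 0 7.1" --pt "0 0 0 0 0 7.1" --pt "0 0 0 0 0 7.1" --pt "0 0 0 0 0 7.1" --pt "0 0 0 0 0 7.1" --pt "0 0 0 0 0 7.1"

```text
clock: 10.4
tool_pos: [0.3886, 0.1415, 0.2889]
orientation: [179.9, -0.1, -83.3]
force: [-0.4, -0.8, -0.3]
opening: 0.0501
gripper_force: 0.0
```

Request:
play_rows --pt "0 0 0 0 0 7.1" --pt "0 0 0 0 0 0" --pt "2.5 0 0 0 0 0" --pt "2.5 0 0 0 0 0" --pt "2.5 0 0 0 0 0" --pt "2.5 0 0 0 0 0" --pt "2.5 0 0 0 0 0" --pt "2.5 0 0 0 0 0" --pt "2.5 0 0 0 0 0" --pt "2.5 0 0 0 0 0" --pt "2.5 0 0 0 0 0" --pt "2.5 0 0 0 0 0" --pt "2.5 0 0 0 0 0" --pt "0 0 0 0 0 0" --pt "0 0 0 0 0 0"

```text
clock: 11.65
tool_pos: [0.388, -0.1342, 0.2894]
orientation: [179.9, -0.0, -90.1]
force: [0.0, -0.4, -0.0]
opening: 0.0497
gripper_force: 0.0
```

```bash
python3 - <<'E'
from h import *
s=snap("wrist","w4.png"); t=snapshot("top")
sp("wrist","guard_handle");sp("top","guard_handle");sp("wrist","shaft_key");sp("wrist","guard_axis");sp("wrist","reaction_post");sp("top","reaction_post")
a=cv2.imread("pics/w3.png"); b=cv2.imread("pics/w4.png"); o=get_obs()
c=t["frame"][:,:,::-1]; u,v=pix(t,(.48,-.19,.15)).astype(int); c=cv2.resize(c[v-75:v+75,u-100:u+100],(400,300),interpolation=cv2.INTER_CUBIC)
cv2.imwrite("pics/m4.png",np.hstack([cv2.resize(b,(400,300)),np.vstack([cv2.resize(a,(400,300)),c])[0:300] if 0 else cv2.resize(a,(400,300))]))
cv2.imwrite("pics/m4.png",np.vstack([cv2.imread("pics/m4.png"),np.hstack([c,np.zeros_like(c)])]))
print(pix(t,(.4245,-.18,.114)),u,v)
E
```

```text
wrist guard_handle [ 0.4241 -0.1755  0.1136] 0.64
top guard_handle [ 0.425  -0.1842  0.1163] 0.75
wrist shaft_key [ 0.5468 -0.1838  0.1874] 0.67
wrist shaft_key [ 0.3929 -0.0014 -0.0033] 0.62
[397.86635312 260.41618992] 406 238
```

View pics/m4.png

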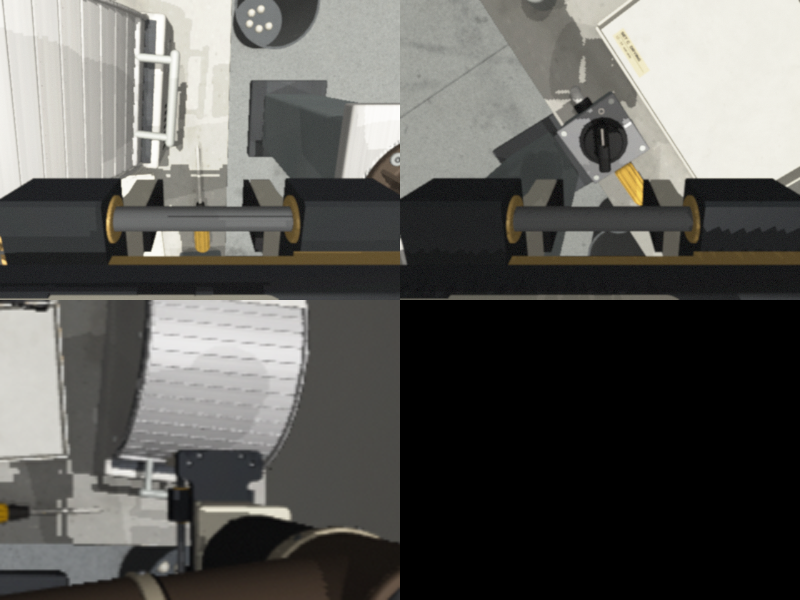

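The isolator's pointer now aims at the ring, so it is OFF. The wrist panel shows the guard handle bar running from (177,52) to (172,145).

```bash
cat >> h.py <<'E'
def guard(C,psi,th,tilt):
    "tool pose gripping the handle at guard angle th (rad): position, R"
    f=0.1214+th; c,s=np.cos(psi),np.sin(psi)
    X=np.array([c,s,0]); Z=np.array([0,0,1.])
    p=np.array(C)-X*.182*np.cos(f)+Z*.182*np.sin(f)
    a=np.radians(tilt); z=X*np.sin(a)-Z*np.cos(a); x=np.cross(X,Z)  # -> -y of unit... 
    R=np.column_stack([x,np.cross(z,x),z]); return p,R
def rel(p,R,p0,R0): return np.round(np.r_[R0.T@(p-p0)*100,Ro.from_matrix(R0.T@R).as_rotvec(degrees=True)],2)
E
python3 - <<'E'
from h import *
s=snapshot("wrist")
a=ray(s,248,73,.114); b=ray(s,241,203,.114); print(a,b,np.degrees(np.arctan2(a[0]-b[0],b[1]-a[1])),(a+b)/2, np.linalg.norm(a-b))
E
```

```text
[ 0.41733351 -0.22861899  0.114     ] [ 0.42613775 -0.12278193  0.114     ] -4.755299410718251 [ 0.42173563 -0.17570046  0.114     ] 0.10620262426593785
```

```bash
python3 - <<'E'
from h import *
o=get_obs(); p0=o["tool_pos"]; R0=Rt(o["orientation"]); psi=np.radians(-4.75)
C=np.array([.4235,-.178,.092])+.181*np.array([np.cos(psi),np.sin(psi),0]); print(C)
p,R=guard(C,psi,0,40); print(p,R.round(2))
print(Ro.from_matrix(R0.T@R).as_rotvec(degrees=True)); print("shift in target axes to pre",(R.T@(p-R[:,2]*.08-p0)*100).round(2))
E
```

```text
[ 0.60387836 -0.19298829  0.092     ]
[ 0.42383834 -0.17802811  0.11404057] [[-0.08 -0.76  0.64]
 [-1.    0.06 -0.05]
 [ 0.   -0.64 -0.77]]
[39.96187673  1.65773034  4.54489321]
shift in target axes to pre [4.23 8.36 8.01]
```

Request:
play_rows --pt "0 0 0 6.66 0.28 0.76" --pt "0 0 0 6.66 0.28 0.76" --pt "0 0 0 6.66 0.28 0.76" --pt "0 0 0 6.66 0.28 0.76" --pt "0 0 0 6.66 0.28 0.76" --pt "0 0 0 6.66 0.28 0.76" --pt "0 0 0 0 0 0" --pt "0 0 0 0 0 0" --grip 3

```text
clock: 12.77
tool_pos: [0.3934, -0.1438, 0.3043]
orientation: [-140.8, 0.7, -94.3]
force: [0.1, -0.3, -0.4]
opening: 0.0299
gripper_force: 0.0
```

```bash
cat >> h.py <<'E'
psi=np.radians(-4.75); C=np.array([.6039,-.193,.092])
def togo(th,tilt,back=0):
    o=get_obs(); p,R=guard(C,psi,th,tilt); R0=Rt(o["orientation"])
    print("turn",Ro.from_matrix(R0.T@R).as_rotvec(degrees=True).round(2),"then shift",(R.T@(p-R[:,2]*back-o["tool_pos"])*100).round(2),o["joint_pos"].round(1),o["tool_pos"].round(4))
E
python3 -c "
from h import *
togo(0,40,.08); togo(0,40,.04);togo(0,40)"
```

```text
turn [ 0.77  0.84 -0.08] then shift [3.16 9.68 8.71] [ 16.9 -33.8 -58.2  25.5 -30.7 -39.4] [ 0.3934 -0.1438  0.3043]
turn [ 0.77  0.84 -0.08] then shift [ 3.16  9.68 12.71] [ 16.9 -33.8 -58.2  25.5 -30.7 -39.4] [ 0.3934 -0.1438  0.3043]
turn [ 0.77  0.84 -0.08] then shift [ 3.16  9.68 16.71] [ 16.9 -33.8 -58.2  25.5 -30.7 -39.4] [ 0.3934 -0.1438  0.3043]
```

```bash
cat > fk.py <<'E'
import numpy as np
from scipy.spatial.transform import Rotation as Ro
from scipy.optimize import least_squares
E=lambda a,d: Ro.from_euler(a,d,degrees=True).as_matrix()
def fk(q,P,s4=1):
    h,L1,L2,d0,d5,L3,a0=P
    R=E("z",q[0]); p=np.array([0,0,h])+R@[a0,d0,0]
    R=R@E("y",q[1]); p=p+R@[0,0,L1]; R=R@E("y",-q[2]); p=p+R@[L2,0,0]
    R=R@E("x",s4*q[3]); p=p+R@[0,d5,0]; R=R@E("y",-q[4]); p=p+R@[L3,0,0]
    R=R@E("x",q[5]); return p,R   # tool z = R x-axis
D=[([8.52609135e+01,2.05866971e+01,6.37928231e-01,-1.62e-02,-7.01357617e+01,-16.5073511],[.24448418,.62872259,.24471992],[179.9146,-.0094,-21.252]),
([51.710924,4.86875505,-5.76186985,-.0087,-79.3389972,38.1656741],[.46458351,.27904197,.3536363],[-179.97,-.012,-.125]),
([47.9300547,-.769189564,-34.5426781,.0285,-56.120479,42.1247857],[.39576594,.15199099,.18366439],[-179.937,-.0887,.0707])]
E
python3 - <<'E'
from fk import *; from plant import get_obs
o=get_obs(); D.append((o["joint_pos"],o["tool_pos"],o["orientation"]))
for s4 in (1,-1):
    f=lambda P: np.concatenate([fk(q,P,s4)[0]-p for q,p,_ in D])
    r=least_squares(f,[.2,.6,.46,-.1,-.1,.3,0]); print(s4,r.x.round(4),r.cost,f(r.x).round(4)[-3:])
    for q,p,w in D[-1:]+D[:1]: 
        R=fk(q,r.x,s4)[1]; print("z err",R[:,0],E("xyz",w)[:,2]); print((R.T@E("xyz",w)).round(3))
E
```

```text
1 [ 0.0834  0.4475  0.4962 -0.5559  0.3529  0.087  -0.0018] 0.0020246291885905854 [-0.028   0.0267  0.017 ]
z err [ 0.50370742  0.38250941 -0.77457433] [ 0.6313565  -0.03773039 -0.77457433]
[[-0.41   0.126  0.904]
 [-0.739  0.535 -0.41 ]
 [-0.535 -0.835 -0.126]]
z err [ 1.43122272e-04 -1.49224953e-03 -9.99998876e-01] [-3.87362389e-04 -1.44861598e-03 -9.99998876e-01]
[[ 0.001 -0.     1.   ]
 [-0.838  0.545  0.001]
 [-0.545 -0.838  0.   ]]
-1 [ 0.1988  0.6016  0.4636  0.     -0.1918  0.359   0.    ] 2.411862032628181e-14 [ 0.  0. -0.]
z err [ 0.6313565  -0.03773039 -0.77457433] [ 0.6313565  -0.03773039 -0.77457433]
[[ 0.     0.     1.   ]
 [-0.194  0.981 -0.   ]
 [-0.981 -0.194  0.   ]]
z err [-3.86899939e-04 -1.44830974e-03 -9.99998876e-01] [-3.87362389e-04 -1.44861598e-03 -9.99998876e-01]
[[ 0.    -0.     1.   ]
 [-0.839  0.545  0.   ]
 [-0.545 -0.839 -0.   ]]
```

```bash
cat >> fk.py <<'E'
P=[.1988,.6016,.4636,0,-.1918,.359,0]
LO=np.array([-176.03,-82.01,-58.28,-173.87,-174.79,-173.66]);HI=np.array([176.03,121.73,71.71,95.51,-.11,173.66])
K=np.array([[0,0,1],[-1,0,0],[0,-1,0.]])
def tool(q): 
    p,R=fk(q,P,-1); R=R@E("x",-2*q[5])@K; return p,R
def ik(p,R,q0):
    def f(q):
        a,B=tool(q); return np.r_[(a-p)*10,Ro.from_matrix(R.T@B).as_rotvec()*3]
    r=least_squares(f,np.clip(q0,LO+.2,HI-.2),bounds=(LO+.1,HI-.1),x_scale=30)
    return r.x,np.linalg.norm(f(r.x))
E
python3 - <<'E'
from fk import *; from h import *
o=get_obs(); q=o["joint_pos"]; a,B=tool(q); print(a-o["tool_pos"], np.abs(B-Rt(o["orientation"])).max())
for tilt in (-20,-10,0,10,15,20,25,30,35,40):
    for flip in (1,-1):
      for back in (0,.06,.12):
        p,R=guard(C,psi,0,tilt); R=R@np.diag([flip,flip,1]); p=p-R[:,2]*back
        best=min((ik(p,R,q+np.array([0,0,0,0,0,g])+d) for g in (0,) for d in ([0]*6,[0,30,30,0,-30,0],[0,0,0,-40,-30,90],[40,0,0,60,-30,-90])),key=lambda t:t[1])
        if best[1]<.02: print(tilt,flip,back,best[0].round(0),round(best[1],3))
E
```

```text
[-2.58856166e-05  1.54694603e-06  3.17575473e-05] 5.551115123125783e-16
-20 1 0 [  0.  20. -22.  -2. -68.  -4.] 0.0
-20 1 0.06 [  0.  18. -16.  -2. -76.  -4.] 0.0
-20 1 0.12 [  0.  17. -10.  -2. -84.  -4.] 0.0
-10 1 0 [  1.  14. -29.  -1. -58.  -5.] 0.0
-10 1 0.06 [  1.  11. -23.  -1. -66.  -5.] 0.0
-10 1 0.12 [  1.   9. -18.  -1. -74.  -5.] 0.0
0 1 0 [  2.   8. -36.  -0. -46.  -7.] 0.0
0 1 0.06 [  2.   4. -31.   0. -55.  -7.] 0.0
0 1 0.12 [  2.   0. -26.   0. -63.  -7.] 0.0
0 -1 0 [  2.   8. -36.   0. -46. 173.] 0.0
0 -1 0.06 [  2.   4. -31.   0. -55. 173.] 0.0
0 -1 0.12 [  2.   0. -26.   0. -63. 173.] 0.0
10 1 0 [  3.   3. -44.   2. -33. -10.] 0.0
10 1 0.06 [  3.  -3. -40.   2. -43.  -9.] 0.0
10 1 0.12 [  4.  -8. -36.   2. -53.  -9.] 0.0
10 -1 0 [  3.   3. -44.   2. -33. 170.] 0.0
10 -1 0.06 [  3.  -3. -40.   2. -43. 171.] 0.0
10 -1 0.12 [  4.  -8. -36.   2. -53. 171.] 0.0
15 1 0 [  4.   0. -49.   5. -26. -13.] 0.0
15 1 0.06 [  4.  -7. -45.   4. -37. -12.] 0.0
15 1 0.12 [  5. -12. -41.   3. -47. -11.] 0.0
15 -1 0 [  4.   0. -49.   5. -26. 167.] 0.0
15 -1 0.06 [  4.  -7. -45.   4. -37. 168.] 0.0
15 -1 0.12 [  5. -12. -41.   3. -47. 169.] 0.0
20 1 0 [  4.  -2. -54.  10. -18. -18.] 0.0
20 1 0.06 [  5. -10. -50.   7. -30. -15.] 0.0
20 1 0.12 [  6. -17. -46.   6. -41. -14.] 0.0
20 -1 0 [  4.  -2. -54.  10. -18. 162.] 0.0
20 -1 0.06 [  5. -10. -50.   7. -30. 165.] 0.0
20 -1 0.12 [  6. -17. -46.   6. -41. 166.] 0.0
25 1 0.06 [  6. -13. -56.  12. -22. -21.] 0.0
25 1 0.12 [  8. -21. -52.   9. -35. -19.] 0.0
25 -1 0.06 [  6. -13. -56.  12. -22. 159.] 0.0
25 -1 0.12 [  8. -21. -52.   9. -35. 161.] 0.0
30 1 0.12 [  9. -25. -58.  14. -28. -24.] 0.009
30 -1 0.12 [  9. -25. -58.  14. -28. 156.] 0.009
```

```bash
python3 - <<'E'
from fk import *; from h import *
togo(0,20,.09)
q=get_obs()["joint_pos"]
for th in (0,.2,.4,.6,.8,1,1.2,1.3,1.4,1.5,1.6):
    p,R=guard(C,psi,th,20); q,e=ik(p-R[:,2]*.01,R,q); print(th,q.round(0),round(e,4))
E
```

```text
turn [-19.23   0.85   0.07] then shift [ 3.16  3.38 10.01] [ 16.9 -33.8 -58.2  25.5 -30.7 -39.4] [ 0.3934 -0.1438  0.3043]
0 [  4.  -3. -54.   9. -20. -17.] 0.0
0.2 [  4.  -6. -49.   7. -27. -14.] 0.0
0.4 [  4.  -7. -44.   5. -33. -13.] 0.0
0.6 [  3.  -6. -39.   5. -38. -11.] 0.0
0.8 [  3.  -5. -34.   4. -41. -10.] 0.0
1 [  2.  -3. -29.   3. -44.  -9.] 0.0
1.2 [  2.   0. -25.   3. -45.  -8.] 0.0
1.3 [  1.   2. -22.   3. -46.  -8.] 0.0
1.4 [  1.   4. -20.   3. -46.  -8.] 0.0
1.5 [  1.   5. -18.   3. -47.  -7.] 0.0
1.6 [  1.   7. -16.   3. -47.  -7.] 0.0
```

Request:
play_rows --pt "0 0 0 -6.4 0.3 0" --pt "0 0 0 -6.4 0.3 0" --pt "0 0 0 -6.4 0.25 0" --pt "0.8 0.85 0 0 0 0" --pt "0.8 0.85 0 0 0 0" --pt "0.8 0.85 0 0 0 0" --pt "0.76 0.83 0 0 0 0" --pt "0 0 1.5 0 0 0" --pt "0 0 2 0 0 0" --pt "0 0 2 0 0 0" --pt "0 0 0 0 0 0" --pt "0 0 0 0 0 0" --pt "0 0 0 0 0 0"

```text
clock: 13.85
tool_pos: [0.3779, -0.1743, 0.2399]
orientation: [-160.3, -0.1, -94.7]
force: [0.4, 0.2, -0.1]
opening: 0.0301
gripper_force: 0.0
```

```bash
python3 - <<'E'
from h import *
s=snap("wrist","w5.png"); togo(0,20,.09);togo(0,20,.01); sp("wrist","guard_handle"); sp("side","guard_handle"); print(pix(s,(.4235,-.178,.114)))
E
```

```text
turn [ 0.19 -0.09  0.07] then shift [-0.    0.02  4.45] [  6.3 -17.9 -44.7   5.5 -43.8 -14.3] [ 0.3782 -0.1743  0.2405]
turn [ 0.19 -0.09  0.07] then shift [-0.    0.02 12.45] [  6.3 -17.9 -44.7   5.5 -43.8 -14.3] [ 0.3782 -0.1743  0.2405]
wrist guard_handle [ 0.4222 -0.175   0.1141] 0.78
side guard_handle [ 0.4265 -0.1778  0.116 ] 0.88
side guard_handle [0.6215 0.3069 0.0029] 0.64
[283.45884065 205.17623708]
```

View pics/w5.png

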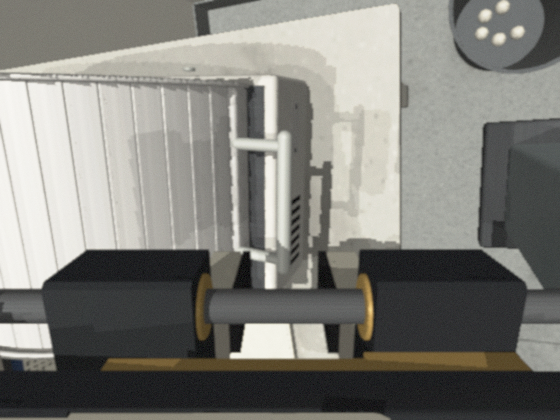

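The bar runs from (286,132) to (283,272). Its middle, near (284,203), matches the predicted (283,205), so I'll advance and grip.

Request:
play_rows --pt "0 0 2 0 0 0" --pt "0 0 2 0 0 0" --pt "0 0 2 0 0 0" --pt "0 0 2 0 0 0" --pt "0 0 1.5 0 0 0" --pt "0 0 1 0 0 0" --pt "0 0 1 0 0 0" --pt "0 0 0.95 0 0 0" --pt "0 0 0 0 0 0" --pt "0 0 0 0 0 0"

```text
clock: 14.83
tool_pos: [0.4201, -0.178, 0.1229]
orientation: [-160.2, -0.1, -94.7]
force: [-0.4, -0.7, 0.6]
opening: 0.0298
gripper_force: 0.0
```

Request:
play_rows --pt "0 0 0 0 0 0" --pt "0 0 0 0 0 0" --pt "0 0 0 0 0 0" --pt "0 0 0 0 0 0" --pt "0 0 0 0 0 0" --pt "0 0 0 0 0 0" --pt "0 0 0 0 0 0" --pt "0 0 0 0 0 0" --grip 0

```text
clock: 15.5
tool_pos: [0.4198, -0.178, 0.1231]
orientation: [-160.1, -0.1, -94.7]
force: [-5.5, 2.5, 7.3]
opening: 0.0102
gripper_force: 30.0
```

```bash
python3 - <<'E'
from h import *
togo(0,20,.01)
p0,R=guard(C,psi,0,20); last=np.zeros(2); 
ths=np.linspace(0,1.5,32)[1:]; rows=[]
for th in ths:
    d=(R.T@(guard(C,psi,th,20)[0]-p0)*100)[1:]; r=np.round(d-last,1); last=last+r; rows.append([0,*r.tolist(),0,0,0])
print(rows[:16]);print(rows[16:])
E
```

```text
turn [ 0.15 -0.08  0.03] then shift [-0.03 -0.07 -0.01] [  4.3  -3.2 -53.7   9.2 -20.  -17.1] [ 0.4198 -0.178   0.1231]
[[0, -0.4, -0.8, 0, 0, 0], [0, -0.5, -0.7, 0, 0, 0], [0, -0.5, -0.8, 0, 0, 0], [0, -0.5, -0.7, 0, 0, 0], [0, -0.5, -0.6, 0, 0, 0], [0, -0.6, -0.7, 0, 0, 0], [0, -0.7, -0.6, 0, 0, 0], [0, -0.6, -0.6, 0, 0, 0], [0, -0.7, -0.6, 0, 0, 0], [0, -0.7, -0.5, 0, 0, 0], [0, -0.7, -0.5, 0, 0, 0], [0, -0.8, -0.4, 0, 0, 0], [0, -0.8, -0.5, 0, 0, 0], [0, -0.8, -0.3, 0, 0, 0], [0, -0.8, -0.4, 0, 0, 0], [0, -0.8, -0.3, 0, 0, 0]]
[[0, -0.8, -0.3, 0, 0, 0], [0, -0.9, -0.2, 0, 0, 0], [0, -0.8, -0.2, 0, 0, 0], [0, -0.9, -0.1, 0, 0, 0], [0, -0.9, -0.1, 0, 0, 0], [0, -0.9, -0.0, 0, 0, 0], [0, -0.9, -0.0, 0, 0, 0], [0, -0.8, -0.0, 0, 0, 0], [0, -0.9, 0.1, 0, 0, 0], [0, -0.9, 0.1, 0, 0, 0], [0, -0.8, 0.1, 0, 0, 0], [0, -0.9, 0.2, 0, 0, 0], [0, -0.9, 0.3, 0, 0, 0], [0, -0.8, 0.3, 0, 0, 0], [0, -0.8, 0.3, 0, 0, 0]]
```

Request:
play_rows --pt "0 -0.4 -0.8 0 0 0" --pt "0 -0.5 -0.7 0 0 0" --pt "0 -0.5 -0.8 0 0 0" --pt "0 -0.5 -0.7 0 0 0" --pt "0 -0.5 -0.6 0 0 0" --pt "0 -0.6 -0.7 0 0 0" --pt "0 -0.7 -0.6 0 0 0" --pt "0 -0.6 -0.6 0 0 0" --pt "0 -0.7 -0.6 0 0 0" --pt "0 -0.7 -0.5 0 0 0" --pt "0 0 0 0 0 0"

```text
clock: 16.42
tool_pos: [0.4481, -0.1808, 0.2033]
orientation: [-160.6, -0.1, -94.8]
force: [-17.1, 5.7, 7.3]
opening: 0.0101
gripper_force: 30.0
```

```bash
python3 - <<'E'
from h import *
o=get_obs(); print(o["force"],o["opening"]); p,R=guard(C,psi,0,20)
print("radius of bar", np.linalg.norm((o["tool_pos"]+Rt(o["orientation"])[:,2]*.01-C)[[0,2]]))
togo(1.5*10/31,20,.01)
E
```

```text
[-17.07865234   5.65974072   7.30769534] 0.010063119745468575
radius of bar 0.18339215583242038
turn [ 0.57 -0.13 -0.02] then shift [-0.07 -0.36 -0.05] [  3.7  -6.7 -42.1   5.1 -35.6 -12.1] [ 0.4481 -0.1808  0.2033]
```

Request:
play_rows --pt "0 -0.6 -0.6 0 0 0" --pt "0 -0.7 -0.5 0 0 0" --pt "0 -0.7 -0.6 0 0 0" --pt "0 -0.7 -0.4 0 0 0" --pt "0 -0.8 -0.4 0 0 0" --pt "0 -0.8 -0.3 0 0 0" --pt "0 -0.8 -0.3 0 0 0" --pt "0 -0.9 -0.2 0 0 0" --pt "0 -0.8 -0.2 0 0 0" --pt "0 -0.9 -0.1 0 0 0" --pt "0 -0.9 -0.1 0 0 0" --pt "0 -0.9 0 0 0 0" --pt "0 0 0 0 0 0"

```text
clock: 17.5
tool_pos: [0.5293, -0.188, 0.2731]
orientation: [-160.1, -0.2, -94.7]
force: [-4.6, -5.8, 3.2]
opening: 0.0097
gripper_force: 30.0
```

Request:
play_rows --pt "0 -0.9 0 0 0 0" --pt "0 -0.8 0 0 0 0" --pt "0 -0.9 0.1 0 0 0" --pt "0 -0.9 0.1 0 0 0" --pt "0 -0.8 0.1 0 0 0" --pt "0 -0.9 0.2 0 0 0" --pt "0 -0.9 0.3 0 0 0" --pt "0 -0.8 0.3 0 0 0" --pt "0 -0.8 0.3 0 0 0" --pt "0 0 0 0 0 0"

```text
clock: 18.33
tool_pos: [0.6066, -0.1948, 0.2855]
orientation: [-160.1, -0.2, -94.8]
force: [-2.3, -7.8, 1.7]
opening: 0.0099
gripper_force: 30.0
```

```bash
python3 - <<'E'
from h import *
o=get_obs(); print(o["force"],o["opening"])
v=(o["tool_pos"]+Rt(o["orientation"])[:,2]*.01-C); print("bar",v,np.hypot(v[0],v[2]), "theta",np.arctan2(v[2],-v[0])-.1214)
togo(1.7,20,.01)
E
```

```text
[-2.26392018 -7.78225463  1.69924165] 0.009917703942914727
bar [ 0.00606474 -0.00211203  0.18414439] 0.18424423419021563 theta 1.4823191432903056
turn [ 0.06 -0.23  0.08] then shift [-0.16 -3.39  2.07] [  1.    5.  -18.5   3.  -46.8  -7.4] [ 0.6066 -0.1948  0.2855]
```

Request:
play_rows --pt "0 -0.7 0.3 0 0 0" --pt "0 -0.7 0.4 0 0 0" --pt "0 -0.7 0.4 0 0 0" --pt "0 -0.7 0.5 0 0 0" --pt "0 -0.6 0.4 0 0 0" --pt "0 0 0 0 0 0" --pt "0 0 0 0 0 0"

```text
clock: 18.92
tool_pos: [0.6451, -0.1982, 0.2789]
orientation: [-160.0, -0.2, -94.8]
force: [0.0, -8.7, 2.0]
opening: 0.0098
gripper_force: 30.0
```

Request:
play_rows --pt "0 0 0 0 0 0" --pt "0 0 0 0 0 0" --pt "0 0 0 0 0 0" --pt "0 0 -0.5 0 0 0" --pt "0 0 -2 0 0 0" --pt "0 0 -3 0 0 0" --pt "0 0 -3 0 0 0" --pt "0 0 0 -6.7 0 0" --pt "0 0 0 -6.7 0 0" --pt "0 0 0 -6.6 0 0" --pt "0 0 0 0 0 0" --pt "0 0 0 0 0 0" --grip 3

```text
clock: 19.92
tool_pos: [0.6159, -0.1933, 0.3546]
orientation: [179.6, -0.1, -94.7]
force: [-0.1, 0.2, 0.4]
opening: 0.0301
gripper_force: 0.0
```

```bash
python3 - <<'E'
from h import *
s=snap("wrist","w6.png"); o=get_obs(); print(o["tool_pos"],o["orientation"])
for t in ("guard_handle","shaft_key","shaft_seat","reaction_post"): sp("wrist",t); sp("top",t); sp("side",t)
t=snap("top","t6.png"); snap("side","s6.png")
E
```

```text
[ 0.61527989 -0.19349227  0.35569302] [ 1.79784355e+02 -9.26890044e-02 -9.47159676e+01]
wrist guard_handle [ 0.6617 -0.1998  0.2643] 0.84
top guard_handle [ 0.425  -0.1842  0.1163] 0.75
side guard_handle [ 0.4265 -0.1778  0.116 ] 0.88
side guard_handle [0.6215 0.3069 0.0029] 0.64
wrist shaft_key [ 0.5455 -0.188   0.1887] 0.7
top shaft_key [ 0.5531 -0.1913  0.1915] 0.66
top shaft_key [0.3893 0.1435 0.0955] 0.61
side shaft_key [ 0.5447 -0.1876  0.1913] 0.63
wrist shaft_seat [ 0.5577 -0.1909  0.1633] 0.6
top shaft_seat [0.391  0.1439 0.0937] 0.69
side shaft_seat [0.6752 0.3277 0.0051] 0.74
side shaft_seat [ 0.5586 -0.194   0.1607] 0.63
wrist reaction_post [ 0.5523 -0.2437  0.0965] 0.88
```

View pics/w6.png

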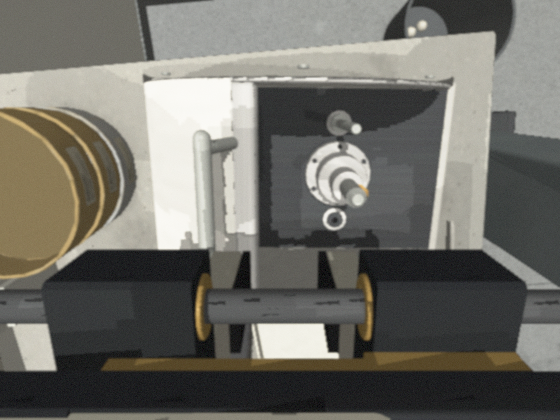

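The guard is open and its handle rests at the back. The shaft shows at (355,200) with the brass key facing the front. The post is at (350,128), on the unit's right, with the plug at (333,218). The right hub is therefore hub_b, whose keyway lies clockwise of the arm, so I'll go above it.

```bash
python3 - <<'E'
from h import *
delta([.4126,.3205,.22],-95)
E
```

```text
turn [ 0.16 -0.09  0.27]
shift cm [-49.47  24.6   13.68] from [ 0.6146 -0.1937  0.3568] [ 1.7984e+02 -9.0000e-02 -9.4730e+01]
```

Request:
play_rows --pt "-1.5 0.7 -1 0 0 0" --pt "-3 1.4 -1 0 0 0" --pt "-3 1.5 0 0 0 0" --pt "-3 1.5 0 0 0 0" --pt "-3 1.5 0 0 0 0" --pt "-3 1.5 0 0 0 0" --pt "-3 1.5 0 0 0 0" --pt "-3 1.5 0 0 0 0" --pt "-3 1.5 0 0 0 0" --pt "-3 1.5 0 0 0 0" --pt "-3 1.5 0 0 0 0" --pt "-3 1.5 1 0 0 0" --pt "-3 1.5 2 0 0 0" --pt "-3 1.5 2.5 0 0 0" --pt "-3 1.5 2.5 0 0 0" --pt "-3 1.5 2.5 0 0 0" --pt "-3 1.5 2.5 0 0 0" --pt "0 0 1.5 0 0 0" --pt "0 0 0 0 0 0" --pt "0 0 0 0 0 0" --grip 5.6

```text
clock: 22.33
tool_pos: [0.4099, 0.319, 0.2318]
orientation: [179.8, -0.2, -94.7]
force: [0.2, -1.2, 0.5]
opening: 0.0561
gripper_force: 0.0
```

```bash
cat >> h.py <<'E'
def hubs(cam="wrist"):
    B=spot_point(cam,"hub_a"); S=spot_point(cam,"hub_a_slot")
    for b in B:
        print("hub",b["position"].round(4),round(b["score"],2) if b["score"]>.0 else 0)
    for b in S: print("slot",b["position"].round(4),round(b["score"],2))
E
python3 - <<'E'
from h import *
s=snap("wrist","w7.png"); o=get_obs(); print(o["tool_pos"],o["orientation"]); hubs()
delta([.4126,.3205,.10],-95)
E
```

```text
[0.41058506 0.31912105 0.23290113] [ 1.79869058e+02 -9.40172697e-02 -9.47223371e+01]Traceback (most recent call last):
  File "<stdin>", line 2, in <module>
  File "h.py", line 38, in hubs
    print("hub",b["position"].round(4),round(b["score"],2) if b["score"]>.0 else 0)
                ^^^^^^^^^^^^^^^^^^^
AttributeError: 'list' object has no attribute 'round'. Did you mean: 'count'?
```

View pics/w7.png

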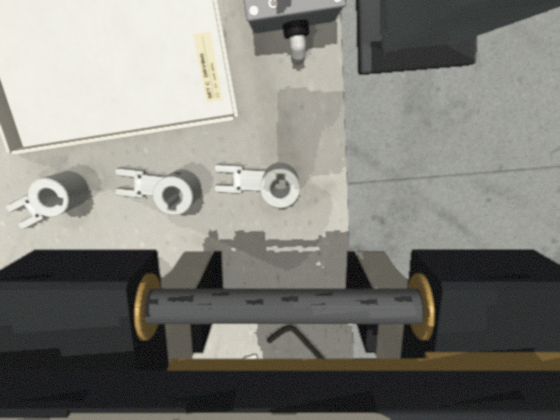

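hub_b's boss is at (281,187), its arm points left and its keyway is up-screen, a quarter turn clockwise of the arm, as it should be.

```bash
sed -i 's/b\["position"\].round(4)/np.round(b["position"],4)/' h.py; python3 - <<'E'
from h import *
s=snapshot("wrist"); hubs()
b=ray(s,281,187,.04); t=ray(s,217,179,.01); print(b,t,np.linalg.norm((b-t)[:2]),np.degrees(np.arctan2(*(t-b)[1::-1])))
im=s["frame"][:,:,::-1][140:230,190:320]; cv2.imwrite("pics/w7c.png",cv2.resize(im,None,fx=6,fy=6,interpolation=cv2.INTER_CUBIC))
E
```

```text
hub [0.4103 0.3221 0.0007] 0.89
hub [ 0.6223  0.3075 -0.0009] 0.69
hub [ 0.5675  0.4118 -0.0019] 0.61
hub [0.5079 0.3229 0.0032] 0.56
slot [0.5623 0.3052 0.0041] 0.73
[0.4137173  0.31839879 0.04      ] [0.47600348 0.3117088  0.01      ] 0.06264442465875576 -6.130487656157402
```

View pics/w7c.png

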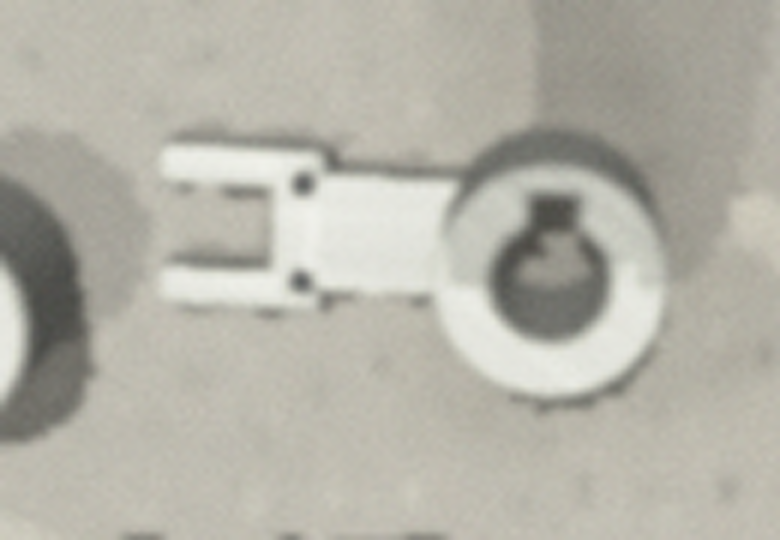

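```bash
python3 - <<'E'
from h import *
delta([.413,.3200,.034],-97)
E
```

```text
turn [0.11 0.01 2.2 ]
shift cm [-0.13 -0.21 19.93] from [0.4108 0.3189 0.2333] [ 1.7989e+02  1.0000e-02 -9.4800e+01]
```

Request:
play_rows --pt "0 0 1 0.1 0 2.2" --pt "-0.13 -0.2 2.5 0 0 0" --pt "0 0 2.5 0 0 0" --pt "0 0 2.5 0 0 0" --pt "0 0 2.5 0 0 0" --pt "0 0 2.5 0 0 0" --pt "0 0 2 0 0 0" --pt "0 0 1.5 0 0 0" --pt "0 0 1 0 0 0" --pt "0 0 1 0 0 0" --pt "0 0 0.8 0 0 0" --pt "0 0 0 0 0 0" --pt "0 0 0 0 0 0" --pt "0 0 0 0 0 0"

```text
clock: 23.8
tool_pos: [0.4124, 0.3204, 0.0348]
orientation: [180.0, -0.0, -96.9]
force: [0.6, -0.6, -0.3]
opening: 0.0559
gripper_force: 0.0
```

```bash
python3 - <<'E'
from h import *
delta([.413,.3200,.034],-97)
E
```

```text
turn [ 0.03 -0.04  0.08]
shift cm [ 0.03 -0.07  0.08] from [0.4124 0.3204 0.0348] [ 1.7997e+02 -4.0000e-02 -9.6920e+01]
```

Request:
play_rows --pt "0 -0.05 0 0 0 0" --pt "0 0 0 0 0 0" --pt "0 0 0 0 0 0" --pt "0 0 0 0 0 0" --pt "0 0 0 0 0 0" --pt "0 0 0 0 0 0" --pt "0 0 0 0 0 0" --pt "0 0 0 0 0 0" --pt "0 0 0 0 0 0" --grip 0

```text
clock: 24.55
tool_pos: [0.4126, 0.3201, 0.0344]
orientation: [180.0, -0.1, -96.9]
force: [-1.1, -0.7, 6.3]
opening: 0.0345
gripper_force: 30.0
```

Request:
play_rows --pt "0 0 -1 0 0 0" --pt "0 0 -2 0 0 0" --pt "0 0 -3 0 0 0" --pt "0 0 -3 0 0 0" --pt "0 0 -3 0 0 0" --pt "0 0 -3 0 0 0" --pt "0 0 -3 0 0 0" --pt "0 0 -3 0 0 0" --pt "0 0 -3 0 0 0" --pt "0 0 -3 0 0 0" --pt "0 0 -2 0 0 0" --pt "0 0 0 0 0 0" --pt "0 0 0 0 0 0"

```text
clock: 25.63
tool_pos: [0.4127, 0.3204, 0.3252]
orientation: [180.0, 0.0, -96.9]
force: [-0.1, 0.2, -3.3]
opening: 0.0348
gripper_force: 30.0
```

```bash
python3 - <<'E'
from h import *
s=snap("wrist","w8.png"); o=get_obs(); R=Rt(o["orientation"])
print(o["tool_pos"],o["orientation"],pix(s,o["tool_pos"]), pix(s,o["tool_pos"]+R@[0,0,-.006]))
sh=np.array([.5585,-.1902,0]); delta([sh[0],sh[1],.30],-184.75)
E
```

```text
[0.41230256 0.31993886 0.32380627] [ 1.79887990e+02 -9.38118105e-02 -9.69464924e+01] [285.31868766 287.03789073] [285.33936468 294.18253947]
turn [ 2.00e-02 -1.60e-01  8.78e+01]
shift cm [-18.79 -49.63   2.38] from [0.4123 0.3199 0.3238] [ 1.7989e+02 -9.0000e-02 -9.6950e+01]
```

View pics/w8.png

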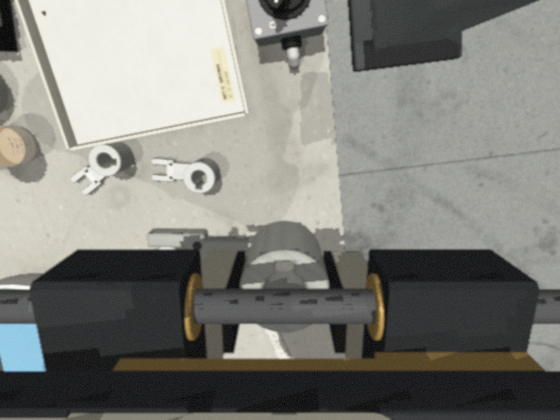

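Holding hub_b: the boss is centred at u≈285, as expected, its lower front edge is near v=222, and the fork shows at (175,240).

```bash
python3 - <<'E'
from h import *
s=snapshot("wrist"); o=get_obs(); R=Rt(o["orientation"]); p=o["tool_pos"]
for dx in (-4,-2,0,2,4): print(dx, [pix(s,p+R@[(18+dx)/1000,0,z/1000]).round(1).tolist() for z in (24,34)], pix(s,p+R@[dx/1000,-.064,.034-.010]).round(1))
g=cv2.cvtColor(s["frame"],cv2.COLOR_RGB2GRAY); print(g[205:262,285]); print(g[225:262,165])
E
```

```text
-4 [[284.6, 236.1], [284.6, 229.1]] [149.2 272. ]
-2 [[284.6, 231.9], [284.6, 225.1]] [148.8 268.1]
0 [[284.6, 227.8], [284.6, 221.2]] [148.4 264.2]
2 [[284.6, 223.6], [284.6, 217.2]] [148.  260.2]
4 [[284.6, 219.4], [284.6, 213.2]] [147.6 256.2]
[189 192 192 192 189 193 191 188 191 193 198 202 204 202 196 172 137 113
 111 112 114 110 113 112 111 116 113 112 113 114 116 115 115 113 110 113
 115 114 116 119 109  96  89  95 124 157 176 185 186 191 192 195 198 193
 179 156 136]
[211 207 193 151 118 116 114 116 139 172 188 194 198 193 196 193 193 193
 191 186 177 168 180 185 139  75  30  25  28  27  37  29  31  33  21  30
  24]
```

Request:
play_rows --pt "0 0 -1 0 0 6" --pt "0 0 -1 0 0 6" --pt "0 0 -1 0 0 6" --pt "0 0 0 0 0 6" --pt "0 0 0 0 0 6" --pt "0 0 0 0 0 6" --pt "0 0 0 0 0 6" --pt "0 0 0 0 0 6" --pt "0 0 0 0 0 6" --pt "0 0 0 0 0 6" --pt "0 0 0 0 0 6" --pt "0 0 0 0 0 6" --pt "0 0 0 0 0 6" --pt "0 0 0 0 0 6" --pt "0 0 0 0 0 3" --pt "0 0 0 0 0 0"

```text
clock: 27.07
tool_pos: [0.4125, 0.32, 0.3525]
orientation: [-179.8, -0.2, 175.9]
force: [-0.4, 0.2, -2.0]
opening: 0.0349
gripper_force: 30.0
```

```bash
python3 - <<'E'
from h import *
o=get_obs(); print(o["opening"],o["gripper_force"],o["joint_pos"].round(0)); delta([.5585,-.1902,.325],-183.7)
E
```

```text
0.03487486259769224 30.00062333419919 [  59.    3.   -8.   -0.  -79. -153.]
turn [-0.23 -0.17 -0.37]
shift cm [-17.87 -49.97   2.75] from [0.4125 0.32   0.3525] [-1.7977e+02 -1.7000e-01  1.7592e+02]
```

Request:
play_rows --pt "-0.5 -1.5 0 0 0 -0.4" --pt "-1 -2.8 0 0 0 0" --pt "-1 -2.8 0 0 0 0" --pt "-1 -2.8 0 0 0 0" --pt "-1 -2.8 0 0 0 0" --pt "-1 -2.8 0 0 0 0" --pt "-1 -2.8 0 0 0 0" --pt "-1 -2.8 0 0 0 0" --pt "-1 -2.8 0 0 0 0" --pt "-1 -2.8 0 0 0 0" --pt "-1 -2.8 0 0 0 0" --pt "-1 -2.8 0 0 0 0" --pt "-1 -2.8 0 0 0 0" --pt "-1 -2.8 0 0 0 0" --pt "-1 -2.8 0 0 0 0" --pt "-1 -2.8 0 0 0 0" --pt "-1 -2.8 0 0 0 0" --pt "-1 -2.5 0.5 0 0 0" --pt "-0.4 -1.2 1 0 0 0" --pt "0 0 1 0 0 0"

```text
clock: 28.73
tool_pos: [0.5606, -0.1919, 0.3275]
orientation: [-179.9, -0.2, 176.4]
force: [-0.5, -0.1, -1.5]
opening: 0.0349
gripper_force: 30.0
```

Request:
play_rows --pt "0 0 0 0 0 0" --pt "0 0 0 0 0 0" --pt "0 0 0 0 0 0"

```text
clock: 28.98
tool_pos: [0.5605, -0.189, 0.3299]
orientation: [-179.9, -0.1, 176.6]
force: [-0.1, -0.1, -1.7]
opening: 0.0347
gripper_force: 30.0
```

```bash
python3 - <<'E'
from h import *
s=snap("wrist","w9.png"); o=get_obs(); R=Rt(o["orientation"]); p=o["tool_pos"]
print(o["tool_pos"],o["orientation"],o["opening"])
X=np.array([np.cos(psi),np.sin(psi),0]);Y=np.array([-X[1],X[0],0]);S=np.array([.5585,-.1902,0]);Z=np.array([0,0,1])
print("hub bottom front",pix(s,p+R@[.018,0,.034]),"shaft top",pix(s,S+Z*.211),"key",pix(s,S-X*.012+Z*.19),"post top",pix(s,S-Y*.052+Z*.187), "shoulder front",pix(s,S-X*.014+.165*Z))
sp("wrist","shaft_key");sp("wrist","shaft_seat");sp("wrist","reaction_post")
delta([.5585,-.1902,.325],-183.7)
E
```

```text
[ 0.56069015 -0.18893565  0.33035342] [-1.79900625e+02 -2.01857017e-02  1.76562737e+02] 0.03483016973987521
hub bottom front [283.59372519 222.68537278] shaft top [282.29407232 207.25355835] key [282.85464547 184.49240498] post top [215.00487256 197.42382992] shoulder front [283.10913915 175.70846297]
wrist shaft_key [ 0.5455 -0.1889  0.1884] 0.58
wrist shaft_seat [ 0.5568 -0.1898  0.1656] 0.83
wrist reaction_post [ 0.5535 -0.2427  0.0926] 0.84
turn [-0.09  0.01  0.24]
shift cm [ 0.22 -0.13  0.55] from [ 0.5608 -0.1891  0.3305] [-1.7991e+02  1.0000e-02  1.7654e+02]
```

View pics/w9.png

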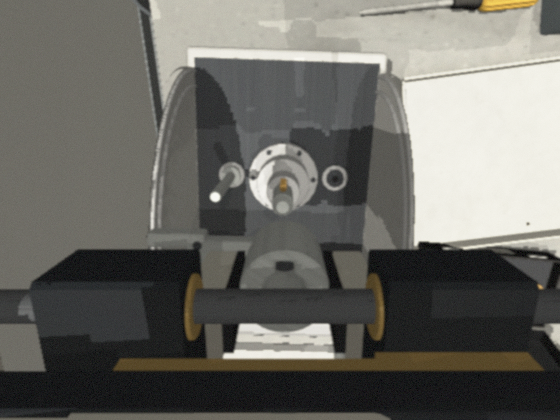

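Everything lines up with prediction: the shaft top is near (283,207), the brass key near (284,183) and the post top near (214,198). I'll refine these numerically.

```bash
python3 - <<'E'
from h import *
im=cv2.imread("pics/w9.png").astype(int); 
r=im[165:215,260:305]; m=(r[:,:,2]-r[:,:,0])>35; ys,xs=np.nonzero(m); print("brass u",xs.mean()+260,xs.min()+260,xs.max()+260,"v",ys.min()+165,ys.max()+165,m.sum())
g=cv2.cvtColor(cv2.imread("pics/w9.png"),cv2.COLOR_BGR2GRAY)
for v in (198,202,206,209,212,215): print(v,g[v,266:302])
print("post"); 
for v in (194,197,200): print(v,g[v,202:228])
for v in (236,240): print("boss",v,g[v,240:262],g[v,306:330])
E
```

```text
brass u 282.96385542168673 280 286 v 178 191 83
198 [224 209 185 173 172 164 139 112 107 110 107 110 110 110 112 114 115 113
 112 112 111 117 116 119 122 113 124 152 173 176 172 168 157 157 158 153]
202 [227 231 229 217 191 154 132 114 106 105 107 115 131 143 152 156 157 158
 152 149 136 123 120 118 120 118 130 147 166 164 158 155 152 153 143 146]
206 [159 178 199 219 222 199 159 119 104 109 133 156 161 166 166 164 162 163
 164 165 162 156 147 126 119 118 121 141 144 138 128 111 110 116 120 114]
209 [ 87  91 102 119 140 145 140 121 107 112 131 155 166 170 167 167 165 166
 166 167 168 159 143 124 114 117 125 129 122 111 108 107 103  99  98  96]
212 [ 80  79  81  81  82  81  85  90 101 106 115 110 127 138 150 159 157 160
 155 149 131 122 110 106 105  94  88  87  85  85  86  87  83  84  86  84]
215 [ 77  78  79  81  78  81  82  77  78  80  85  80  91  94  96  96  94  97
 104 102  97  90  85  83  84  84  84  85  84  82  86  89  84  84  83  85]
post
194 [ 56  61  61  63  64  60  63  93 153 213 239 245 248 248 246 242 222 172
 121  92  85  78  68  65  56  54]
197 [ 63  62  60  61  62  63  64 123 192 238 246 248 247 246 246 248 244 218
 155 100  70  60  53  56  56  53]
200 [ 62  61  61  55  60  60  60  67  97 150 201 230 240 241 238 229 191 138
  94  65  52  56  55  56  52  57]
boss 236 [74 77 77 75 85 79 87 80 87 85 84 84 87 82 82 82 87 90 87 88 89 87] [89 89 90 92 89 90 89 85 86 88 80 82 82 88 83 84 80 81 84 82 81 88 83 84]
boss 240 [94 91 93 94 94 96 92 93 88 92 90 90 86 85 88 83 87 90 87 88 91 89] [92 92 89 88 85 93 88 89 85 87 82 80 84 87 82 82 86 82 88 87 85 88 86 85]
```

Request:
play_rows --pt "0.22 -0.13 0.5 0 0 0.2" --pt "0 0 1 0 0 0" --pt "0 0 1.5 0 0 0" --pt "0 0 1.5 0 0 0" --pt "0 0 1.2 0 0 0" --pt "0 0 1 0 0 0" --pt "0 0 0 0 0 0" --pt "0 0 0 0 0 0" --pt "0 0 0 0 0 0"

```text
clock: 29.93
tool_pos: [0.5586, -0.1912, 0.2633]
orientation: [-179.9, -0.0, 176.3]
force: [1.2, -0.4, -2.5]
opening: 0.0346
gripper_force: 30.0
```

```bash
python3 - <<'E'
from h import *
o=get_obs(); print(o["force"],o["opening"]); delta([.5585,-.1902,.199],-183.7)
E
```

```text
[ 1.22423156 -0.41336922 -2.50949504] 0.03462457670353122
turn [-0.11 -0.03 -0.03]
shift cm [0.01 0.1  6.43] from [ 0.5586 -0.1912  0.2633] [-1.7989e+02 -3.0000e-02  1.7627e+02]
```

Request:
play_rows --pt "0 0.1 0.5 0 0 0" --pt "0 0 0.5 0 0 0" --pt "0 0 0.5 0 0 0" --pt "0 0 0.3 0 0 0" --pt "0 0 0.3 0 0 0" --pt "0 0 0.3 0 0 0" --pt "0 0 0.2 0 0 0" --pt "0 0 0 0 0 0" --pt "0 0 0 0 0 0"

```text
clock: 30.68
tool_pos: [0.5583, -0.1901, 0.2366]
orientation: [-179.9, -0.1, 176.3]
force: [0.6, 0.3, -1.3]
opening: 0.0348
gripper_force: 30.0
```

Request:
play_rows --pt "0 0 0.3 0 0 0" --pt "0 0 0.3 0 0 0" --pt "0 0 0.3 0 0 0" --pt "0 0 0.3 0 0 0" --pt "0 0 0.2 0 0 0" --pt "0 0 0 0 0 0" --pt "0 0 0 0 0 0"

```text
clock: 31.27
tool_pos: [0.5583, -0.1901, 0.2225]
orientation: [-179.9, -0.1, 176.3]
force: [1.7, -0.1, -1.9]
opening: 0.0349
gripper_force: 30.0
```

Still no contact, so I'll continue past the key and the post.

Request:
play_rows --pt "0 0 0.3 0 0 0" --pt "0 0 0.3 0 0 0" --pt "0 0 0.3 0 0 0" --pt "0 0 0.3 0 0 0" --pt "0 0 0 0 0 0" --pt "0 0 0 0 0 0"

```text
clock: 31.77
tool_pos: [0.5583, -0.1901, 0.2104]
orientation: [-179.9, -0.1, 176.3]
force: [1.8, 0.1, -2.2]
opening: 0.0349
gripper_force: 30.0
```

Request:
play_rows --pt "0 0 0.3 0 0 0" --pt "0 0 0.3 0 0 0" --pt "0 0 0.2 0 0 0" --pt "0 0 0 0 0 0" --pt "0 0 0 0 0 0"

```text
clock: 32.18
tool_pos: [0.5584, -0.1901, 0.2024]
orientation: [-179.9, -0.1, 176.3]
force: [2.2, 0.2, -3.5]
opening: 0.0346
gripper_force: 30.0
```

Request:
play_rows --pt "0 0 0.2 0 0 0" --pt "0 0 0.15 0 0 0" --pt "0 0 0.1 0 0 0" --pt "0 0 0 0 0 0" --pt "0 0 0 0 0 0"

```text
clock: 32.6
tool_pos: [0.5584, -0.1902, 0.1994]
orientation: [-179.9, -0.0, 176.3]
force: [-1.4, 1.8, 5.0]
opening: 0.0346
gripper_force: 30.0
```

Request:
play_rows --pt "0 0 0 0 0 0" --pt "0 0 0 0 0 0" --pt "0 0 0 0 0 0" --pt "0 0 0 0 0 0" --pt "0 0 -0.5 0 0 0" --pt "0 0 -1 0 0 0" --pt "0 0 -1.5 0 0 0" --pt "0 0 -2 0 0 0" --pt "0 0 -2.5 0 0 0" --pt "0 0 -3 0 0 0" --pt "0 0 -3 0 0 0" --pt "0 0 -3 0 0 0" --pt "0 0 0 0 0 0" --pt "0 0 0 0 0 0" --grip 4.4

```text
clock: 33.77
tool_pos: [0.5591, -0.1901, 0.3663]
orientation: [-179.9, 0.2, 176.3]
force: [0.1, -1.1, -0.0]
opening: 0.044
gripper_force: 0.0
```

```bash
python3 - <<'E'
from h import *
s=snap("wrist","w10.png"); t=snap("top","t10.png"); o=get_obs(); print(o["tool_pos"],o["orientation"],o["opening"])
X=np.array([np.cos(psi),np.sin(psi),0]);Y=np.array([-X[1],X[0],0]);S=np.array([.5585,-.1902,0]);Z=np.array([0,0,1])
print("boss top ctr",pix(s,S+Z*.205),"front edge",pix(s,S-X*.018+Z*.205),"L/R",pix(s,S-Y*.018+Z*.205),pix(s,S+Y*.018+Z*.205),"post",pix(s,S-Y*.052+Z*.187),"fork end",pix(s,S-Y*.064+Z*.175))
sp("wrist","hub_a"); sp("wrist","hub_a_slot"); sp("wrist","guard_handle"); hubs("top")
cv2.imwrite("pics/w10c.png",np.hstack([cv2.resize(s["frame"][120:260,160:340,::-1],(400,311)),cv2.resize(t["frame"][130:310,150:380,::-1],(397,311))]))
E
```

```text
[ 0.55809834 -0.18975721  0.36313784] [-1.79927606e+02 -7.76394299e-02  1.76261411e+02] 0.04391988760248146
boss top ctr [284.07789315 194.10871047] front edge [284.46892491 172.34584808] L/R [262.05327122 193.71730527] [306.09978047 194.50006708] post [223.89280857 188.07984115] fork end [212.56303265 184.85451295]
wrist hub_a [ 0.5542 -0.1885  0.1626] 0.9
wrist guard_handle [ 0.6653 -0.1967  0.2628] 0.57
hub [5.691e-01 4.122e-01 2.000e-04] 0.68
hub [0.5072 0.3162 0.0017] 0.56
hub [0.6127 0.2867 0.0026] 0.49
slot [0.5641 0.307  0.0036] 0.59
```

View pics/w10c.png

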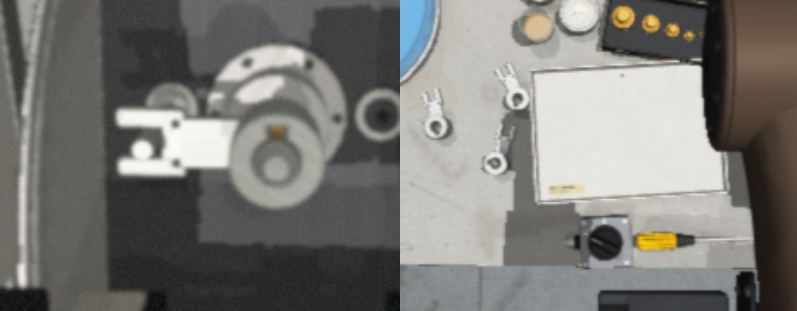

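hub_b sits on the shaft with the brass key at (277,131) in its keyway and the post (142,150) inside the fork. The boss top is at the seated height. hub_e has been knocked to about (0.613,0.287). Next I'll close the guard.

Request:
play_rows --pt "0 0 -1 0 0 -6" --pt "0 0 0 0 0 -7" --pt "0 0 0 0 0 -7" --pt "0 0 0 0 0 -7" --pt "0 0 0 0 0 -7" --pt "0 0 0 0 0 -7" --pt "0 0 0 0 0 -7" --pt "0 0 0 0 0 -7" --pt "0 0 0 0 0 -7" --pt "0 0 0 0 0 -7" --pt "0 0 0 0 0 -7" --pt "0 0 0 0 0 -7" --pt "0 0 0 0 0 -6" --pt "0 0 0 6.7 0 0" --pt "0 0 0 6.7 0 0" --pt "0 0 0 6.6 0 0" --pt "0 0 0 0 0 0" --pt "0 0 0 0 0 0" --grip 3

```text
clock: 35.62
tool_pos: [0.5563, -0.1899, 0.373]
orientation: [-160.1, -0.1, -94.7]
force: [0.3, -0.3, -0.1]
opening: 0.0299
gripper_force: 0.0
```

```bash
python3 - <<'E'
from h import *
s=snap("wrist","w11.png"); togo(1.8,20,.07); sp("wrist","guard_handle"); p,R=guard(C,psi,1.8,20); print(p,pix(s,p))
g=cv2.cvtColor(s["frame"],cv2.COLOR_RGB2GRAY); u,v=pix(s,p).astype(int); print(u,v); 
if 0<=v<420: print(g[v,max(0,u-40):u+40:2])
E
```

```text
turn [ 0.09 -0.09  0.06] then shift [-0.07 -6.44  7.13] [  1.6  -2.3 -14.5   2.7 -58.1  -7.4] [ 0.5576 -0.1899  0.3736]
wrist guard_handle [ 0.6646 -0.1973  0.2637] 0.86
[ 0.6661959  -0.19817639  0.26292813] [198.01433846 203.4502393 ]
198 203
[ 83  84  83  98 176 161  88  88  84  83  86  95 179 211 143  97 145 223
 237 240 226 201 166 126 234 253 249 248 248 250 252 253 243 186 175 165
 206 232 233 229]
```

Request:
play_rows --pt "0 -2 0 0 0 0" --pt "0 -2.2 0 0 0 0" --pt "0 -2.24 1 0 0 0" --pt "0 0 2 0 0 0" --pt "0 0 2 0 0 0" --pt "0 0 2 0 0 0" --pt "0 0 2 0 0 0" --pt "0 0 1.5 0 0 0" --pt "0 0 1.3 0 0 0" --pt "0 0 1.3 0 0 0" --pt "0 0 0 0 0 0" --pt "0 0 0 0 0 0"

```text
clock: 36.72
tool_pos: [0.6638, -0.1988, 0.2708]
orientation: [-160.2, -0.1, -94.7]
force: [0.7, 0.4, 0.5]
opening: 0.0304
gripper_force: 0.0
```

```bash
python3 - <<'E'
from h import *
togo(1.8,20,.01)
R_=.1835
def G(th):
    f=.1214+th; X=np.array([np.cos(psi),np.sin(psi),0]); return C-X*R_*np.cos(f)+np.array([0,0,R_*np.sin(f)])
R=guard(C,psi,0,20)[1]; p0=G(1.8); last=np.zeros(2); rows=[]
for th in np.linspace(1.8,-.02,39)[1:]:
    d=(R.T@(G(th)-p0)*100)[1:]; r=np.round(d-last,1); last=last+r; rows.append((r+0.).tolist())
print(rows[:19]);print(rows[19:])
E
```

```text
turn [ 0.21 -0.1   0.05] then shift [-0.08  0.05 -0.18] [  0.4  11.  -13.    2.5 -46.3  -6.5] [ 0.6638 -0.1988  0.2708]
[[0.7, -0.5], [0.7, -0.6], [0.7, -0.4], [0.8, -0.5], [0.8, -0.4], [0.8, -0.4], [0.8, -0.3], [0.8, -0.3], [0.8, -0.3], [0.9, -0.2], [0.9, -0.1], [0.8, -0.2], [0.9, -0.1], [0.9, 0.0], [0.9, 0.0], [0.8, 0.0], [0.9, 0.1], [0.9, 0.1], [0.8, 0.2]]
[[0.9, 0.2], [0.8, 0.2], [0.9, 0.3], [0.8, 0.4], [0.8, 0.3], [0.8, 0.4], [0.7, 0.5], [0.8, 0.4], [0.7, 0.5], [0.7, 0.6], [0.7, 0.6], [0.6, 0.6], [0.6, 0.6], [0.6, 0.7], [0.5, 0.7], [0.5, 0.7], [0.5, 0.7], [0.4, 0.8], [0.4, 0.7]]
```

Request:
play_rows --pt "0 0 0 0 0 0" --pt "0 0 0 0 0 0" --pt "0 0 0 0 0 0" --pt "0 0 0 0 0 0" --pt "0 0 0 0 0 0" --pt "0 0 0 0 0 0" --pt "0 0 0 0 0 0" --pt "0 0 0 0 0 0" --grip 0

```text
clock: 37.38
tool_pos: [0.662, -0.1987, 0.2724]
orientation: [-160.1, -0.1, -94.8]
force: [-4.9, 1.4, 1.9]
opening: 0.0099
gripper_force: 30.0
```

Request:
play_rows --pt "0 0.7 -0.5 0 0 0" --pt "0 0.7 -0.6 0 0 0" --pt "0 0.7 -0.4 0 0 0" --pt "0 0.8 -0.5 0 0 0" --pt "0 0.8 -0.4 0 0 0" --pt "0 0.8 -0.4 0 0 0" --pt "0 0.8 -0.3 0 0 0" --pt "0 0.8 -0.3 0 0 0" --pt "0 0.8 -0.3 0 0 0" --pt "0 0.9 -0.2 0 0 0" --pt "0 0.9 -0.1 0 0 0" --pt "0 0 0 0 0 0"

```text
clock: 38.38
tool_pos: [0.5674, -0.1901, 0.2819]
orientation: [-159.9, -0.0, -94.7]
force: [-0.5, 7.3, 7.4]
opening: 0.0103
gripper_force: 30.0
```

```bash
cat >> h.py <<'E'
def bar():
    o=get_obs(); v=(o["tool_pos"]+Rt(o["orientation"])[:,2]*.01-C); print("force",o["force"].round(1),"grip",o["opening"],o["gripper_force"],"bar r",np.hypot(v[0],v[2]).round(4), "theta",np.arctan2(v[2],-v[0])-.1214, o["tool_pos"].round(4))
E
python3 -c "
from h import *
bar()"
```

```text
force [-0.5  7.3  7.4] grip 0.010298883027980066 30.017418265342712 bar r 0.1835 theta 1.2683375909344825 [ 0.5674 -0.1901  0.2819]
```

Request:
play_rows --pt "0 0.8 -0.2 0 0 0" --pt "0 0.9 -0.1 0 0 0" --pt "0 0.9 0 0 0 0" --pt "0 0.9 0 0 0 0" --pt "0 0.8 0 0 0 0" --pt "0 0.9 0.1 0 0 0" --pt "0 0.9 0.1 0 0 0" --pt "0 0.8 0.2 0 0 0" --pt "0 0.9 0.2 0 0 0" --pt "0 0.8 0.2 0 0 0" --pt "0 0.9 0.3 0 0 0" --pt "0 0.8 0.4 0 0 0" --pt "0 0 0 0 0 0"

```text
clock: 39.47
tool_pos: [0.4723, -0.1822, 0.2313]
orientation: [-160.3, 0.0, -94.8]
force: [-3.6, 11.7, 0.8]
opening: 0.01
gripper_force: 30.0
```

```bash
python3 -c "
from h import *
bar()"
```

```text
force [-3.6 11.7  0.8] grip 0.009995038542809502 30.03447711467743 bar r 0.1826 theta 0.6701339288245224 [ 0.4723 -0.1822  0.2313]
```

Request:
play_rows --pt "0 0.8 0.3 0 0 0" --pt "0 0.8 0.4 0 0 0" --pt "0 0.7 0.5 0 0 0" --pt "0 0.8 0.4 0 0 0" --pt "0 0.7 0.5 0 0 0" --pt "0 0.7 0.6 0 0 0" --pt "0 0.7 0.6 0 0 0" --pt "0 0.6 0.6 0 0 0" --pt "0 0 0 0 0 0"

```text
clock: 40.22
tool_pos: [0.4328, -0.1792, 0.1753]
orientation: [-160.2, -0.0, -94.7]
force: [3.1, 9.5, -4.3]
opening: 0.0098
gripper_force: 30.0
```

Request:
play_rows --pt "0 0.6 0.6 0 0 0" --pt "0 0.6 0.7 0 0 0" --pt "0 0.5 0.7 0 0 0" --pt "0 0.5 0.7 0 0 0" --pt "0 0.4 0.7 0 0 0" --pt "0 0.3 0.7 0 0 0" --pt "0 0 0 0 0 0" --pt "0 0 0 0 0 0"

```text
clock: 40.88
tool_pos: [0.4193, -0.1786, 0.1272]
orientation: [-160.3, -0.1, -94.7]
force: [-0.0, 9.7, -3.8]
opening: 0.01
gripper_force: 30.0
```

```bash
python3 -c "
from h import *
bar(); togo(0,20,.01)"
```

```text
force [-0.   9.7 -3.8] grip 0.010029327610870348 29.976450204849243 bar r 0.1831 theta 0.020028667419759102 [ 0.4193 -0.1786  0.1272]
turn [ 0.26 -0.08  0.05] then shift [-0.09  0.03  0.39] [  4.2  -3.6 -53.1   8.6 -21.2 -16.4] [ 0.4193 -0.1786  0.1272]
```

Request:
play_rows --pt "0 0.1 0.3 0 0 0" --pt "0 0.05 0.3 0 0 0" --pt "0 0 0 0 0 0" --pt "0 0 0 0 0 0"

```text
clock: 41.22
tool_pos: [0.4199, -0.1795, 0.1226]
orientation: [-160.2, -0.2, -94.8]
force: [-10.3, 4.3, 15.5]
opening: 0.0099
gripper_force: 30.0
```

```bash
python3 -c "
from h import *
bar(); togo(0,20,.01)"
```

```text
force [-10.3   4.3  15.5] grip 0.009892971371125853 29.982103407382965 bar r 0.1819 theta -0.004554369647126799 [ 0.4199 -0.1795  0.1226]
turn [ 0.18 -0.15  0.05] then shift [-0.18 -0.07 -0.06] [  4.1  -3.  -53.7   9.2 -20.  -16.9] [ 0.4199 -0.1795  0.1226]
```

Request:
play_rows --pt "0 0 0 0 0 0" --pt "0 0 0 0 0 0" --pt "0 0 0 0 0 0" --pt "0 0 0 0 0 0" --pt "0 0 -1 0 0 0" --pt "0 0 -2 0 0 0" --pt "0 0 -2.5 0 0 0" --pt "0 0 -2.5 0 0 0" --pt "0 0 -2.5 0 0 0" --pt "0 0 -2 0 0 0" --pt "0 0 -1 -5 0 0" --pt "0 0 0 -5 0 0" --pt "0 0 0 -5 0 0" --pt "0 0 0 -5 0 0" --pt "0 0 0 0 0 6.3" --pt "0 0 0 0 0 6.3" --pt "0 0 0 0 0 6.3" --pt "0 0 0 0 0 6.3" --pt "0 0 0 0 0 0" --pt "0 0 0 0 0 0" --grip 3

```text
clock: 42.88
tool_pos: [0.376, -0.175, 0.2492]
orientation: [179.9, -0.1, -119.7]
force: [0.2, -0.6, -0.2]
opening: 0.0303
gripper_force: 0.0
```

```bash
python3 - <<'E'
from h import *
s=snap("wrist","w12.png"); snap("top","t12.png"); snap("side","s12.png"); sp("side","guard_handle"); sp("top","guard_handle"); sp("wrist","guard_handle")
delta([.3893,.142,.16],-120); print(get_obs()["joint_pos"].round(0))
E
```

```text
side guard_handle [ 0.4249 -0.18    0.115 ] 0.91
top guard_handle [ 0.4215 -0.1807  0.1138] 0.57
wrist guard_handle [ 0.4229 -0.177   0.1163] 0.91
turn [ 0.02 -0.11  0.14]
shift cm [-28.11  14.71   8.94] from [ 0.3761 -0.175   0.2494] [ 1.7998e+02 -1.1000e-01 -1.1986e+02]
[  3.  -5. -29.   0. -66. -33.]
```

Request:
play_rows --pt "-1.0 0.5 0 0 0 0" --pt "-2 1.05 0 0 0 0" --pt "-2 1.05 0 0 0 0" --pt "-2 1.05 0 0 0 0" --pt "-2 1.05 0 0 0 0" --pt "-2 1.05 0 0 0 0" --pt "-2 1.05 0 0 0 0" --pt "-2 1.05 0 0 0 0" --pt "-2 1.05 0 0 0 0" --pt "-2 1.05 0 0 0 0" --pt "-2 1.05 0 0 0 0" --pt "-2 1.05 0 0 0 0" --pt "-2 1.05 1 0 0 0" --pt "-2 1.05 1.5 0 0 0" --pt "-1.1 0.55 2 0 0 0" --pt "0 0 2 0 0 0" --pt "0 0 2 0 0 0" --pt "0 0 0 0 0 0" --pt "0 0 0 0 0 0" --grip 6

```text
clock: 44.77
tool_pos: [0.3886, 0.1414, 0.1637]
orientation: [180.0, -0.2, -119.9]
force: [-0.1, -0.1, 0.5]
opening: 0.06
gripper_force: 0.0
```

```bash
python3 - <<'E'
from h import *
s=snap("wrist","w13.png"); sp("wrist","isolator_grip"); o=get_obs()
delta([.3895,.1423,.091],-120.5)
for a in (0,60): 
    d=np.array([np.cos(np.radians(a)),np.sin(np.radians(a)),0]); print(a,pix(s,np.array([.3895,.1423,.101])+d*.02),pix(s,np.array([.3895,.1423,.101])-d*.02))
g=cv2.cvtColor(s["frame"],cv2.COLOR_RGB2GRAY); c=pix(s,(.3895,.1423,.101)).astype(int); print(c)
r=g[c[1]-30:c[1]+30,c[0]-30:c[0]+30]; ys,xs=np.nonzero(r>110); print(np.c_[xs+c[0]-30,ys+c[1]-30].tolist()[:60:3], len(xs))
E
```

```text
wrist isolator_grip [0.3918 0.1451 0.0909] 0.79
turn [-0.02 -0.04  0.59]
shift cm [-0.01  0.01  7.41] from [0.3896 0.1421 0.1651] [-1.7998e+02 -4.0000e-02 -1.1991e+02]
0 [253.48310289 255.82083303] [314.57599752 222.71501754]
60 [283.59929007 271.88187668] [283.69786764 205.41196966]
[283 239]
[[312, 247], [310, 249], [309, 250], [312, 250], [310, 251], [308, 252], [284, 253], [283, 254], [281, 255], [284, 255], [282, 256], [285, 256], [283, 257], [281, 258], [284, 258], [282, 259], [285, 259], [283, 260], [281, 261], [284, 261]] 90
```

Request:
play_rows --pt "0 0 1.5 0 0 0" --pt "0 0 1.5 0 0 0" --pt "0 0 1.5 0 0 0" --pt "0 0 1.5 0 0 0" --pt "0 0 1.0 0 0 0" --pt "0 0 0.4 0 0 0" --pt "0 0 0 0 0 0" --pt "0 0 0 0 0 0"

```text
clock: 45.53
tool_pos: [0.3894, 0.1421, 0.0909]
orientation: [-180.0, -0.0, -119.9]
force: [-0.8, -1.0, 0.3]
opening: 0.0603
gripper_force: 0.0
```

Request:
play_rows --pt "0 0 0 0 0 0" --pt "0 0 0 0 0 0" --pt "0 0 0 0 0 0" --pt "0 0 0 0 0 0" --pt "0 0 0 0 0 0" --pt "0 0 0 0 0 0" --pt "0 0 0 0 0 0" --pt "0 0 0 0 0 0" --pt "0 0 0 0 0 0" --pt "0 0 0 0 0 0" --pt "0 0 0 0 0 0" --pt "0 0 0 0 0 0" --grip 0

```text
clock: 46.53
tool_pos: [0.3897, 0.1415, 0.0903]
orientation: [-179.9, -0.1, -119.9]
force: [6.1, -4.4, 2.6]
opening: 0.0117
gripper_force: 31.0
```

Request:
play_rows --pt "0 0 0 0 0 4" --pt "0 0 0 0 0 4" --pt "0 0 0 0 0 4" --pt "0 0 0 0 0 4" --pt "0 0 0 0 0 4" --pt "0 0 0 0 0 4" --pt "0 0 0 0 0 4" --pt "0 0 0 0 0 4" --pt "0 0 0 0 0 4" --pt "0 0 0 0 0 4" --pt "0 0 0 0 0 4" --pt "0 0 0 0 0 4" --pt "0 0 0 0 0 4" --pt "0 0 0 0 0 4" --pt "0 0 0 0 0 4" --pt "0 0 0 0 0 0" --pt "0 0 0 0 0 0"

```text
clock: 47.95
tool_pos: [0.3887, 0.1433, 0.0903]
orientation: [179.9, -0.0, -179.9]
force: [-9.8, 9.7, 8.5]
opening: 0.0121
gripper_force: 31.8
```

Request:
play_rows --pt "0 0 0 0 0 0" --pt "0 0 0 0 0 0" --pt "0 0 0 0 0 0" --pt "0 0 0 0 0 0" --pt "0 0 0 0 0 0" --pt "0 0 0 0 0 0" --pt "0 0 -1 0 0 0" --pt "0 0 -2 0 0 0" --pt "0 0 -3 0 0 0" --pt "0 0 -3 0 0 0" --pt "0 0 -3 0 0 0" --pt "0 0 -3 0 0 0" --pt "0 0 -3 0 0 0" --pt "0 0 0 0 0 0" --pt "0 0 0 0 0 0" --grip 5

```text
clock: 49.2
tool_pos: [0.3894, 0.1424, 0.2711]
orientation: [179.9, 0.0, -179.9]
force: [0.9, -0.5, -1.1]
opening: 0.0498
gripper_force: 0.0
```

```bash
python3 - <<'E'
from h import *
s=snap("wrist","w14.png"); o=get_obs(); print(o["joint_pos"].round(0),o["tool_pos"],o["orientation"])
I=np.array([.3895,.1423,.101])
for a in (0,60): 
    d=np.array([np.cos(np.radians(a)),np.sin(np.radians(a)),0]); print(a,pix(s,I+d*.02),pix(s,I-d*.02))
g=cv2.cvtColor(s["frame"],cv2.COLOR_RGB2GRAY); c=pix(s,I).astype(int); print(c)
r=g[c[1]-20:c[1]+20,c[0]-16:c[0]+16]; ys,xs=np.nonzero(r>110); print(np.c_[xs+c[0]-16,ys+c[1]-20].tolist()[::3], len(xs))
t=snapshot("top"); hubs("top"); sp("top","sample_tray"); w=snapshot("side"); hubs("side"); sp("side","sample_tray")
E
```

```text
[  48.   -6.  -27.   -0.  -69. -138.] [0.38873359 0.14193015 0.26973546] [-1.79954914e+02 -8.26078631e-02 -1.79943512e+02]
0 [283.66310896 215.76638634] [283.68748556 169.41991969]
60 [304.09695005 204.49700623] [262.89980249 181.29047949]
[283 192]
[[285, 203], [286, 204], [286, 205], [286, 206], [268, 207], [287, 207], [269, 208], [286, 208], [268, 209], [271, 209], [286, 209], [268, 210], [271, 210], [274, 210], [287, 210], [269, 211], [272, 211], [275, 211], [286, 211]] 56
hub [0.5092 0.3159 0.0009] 0.75
hub [0.5687 0.4112 0.0027] 0.72
hub [0.6102 0.2843 0.0007] 0.72
slot [0.5628 0.305  0.0057] 0.58
hub [0.5654 0.41   0.0008] 0.81
hub [ 0.5078  0.3219 -0.0012] 0.75
hub [0.6111 0.2845 0.0009] 0.53
slot [0.5655 0.3083 0.0053] 0.59
```

The isolator strip is back on the bar line, so it is ON with the guard shut. Three hubs remain for the tray. I'll measure the tray, the slots and the sash bar.

```bash
python3 - <<'E'
from h import *
t=snapshot("top"); w=snapshot("side")
for n in ("hub_a_slot","hub_d_slot","hub_e_slot","hub_b_slot"): sp("top",n,k=2); sp("side",n,k=2)
for n in ("beaker_by","tin_by"): sp("top",n,k=1); sp("side",n,k=1)
for c in [(323,243),(478,237),(486,345),(328,352)]: print("tray corner",ray(t,c[0]*.7,c[1]*.7,.012).round(3))
import scipy.optimize as so
# sash bar: through top px (200,87),(300,88); side px (203,140..)
for z in (.2,.3,.4,.5,.6,.7): print(z, ray(t,200,87,z).round(3), ray(w,203,260,z).round(3), ray(w,197,380,z).round(3))
E
```

```text
top hub_a_slot [0.5645 0.3059 0.0042] 0.55
side hub_a_slot [0.561  0.3089 0.0051] 0.6
top hub_d_slot [0.6166 0.4277 0.0075] 0.83
side hub_d_slot [0.6125 0.4276 0.0039] 0.59
top hub_e_slot [0.6551 0.31   0.0034] 0.55
top hub_e_slot [ 0.5519 -0.1898  0.1928] 0.3
side hub_e_slot [0.6592 0.31   0.0087] 0.84
side hub_e_slot [ 0.5589 -0.192   0.1648] 0.35
top beaker_by [0.7267 0.2596 0.0011] 0.65
side beaker_by [0.7324 0.2578 0.0032] 0.55
top tin_by [0.7524 0.1895 0.0022] 0.67
side tin_by [ 0.5623  0.4101 -0.0006] 0.67
tray corner [0.663 0.267 0.012]
tray corner [ 0.678 -0.036  0.012]
tray corner [ 0.468 -0.052  0.012]
tray corner [0.451 0.253 0.012]
0.2 [0.83  0.307 0.2  ] [0.778 0.312 0.2  ] [0.778 0.625 0.2  ]
0.3 [0.793 0.287 0.3  ] [0.763 0.371 0.3  ] [0.764 0.659 0.3  ]
0.4 [0.757 0.266 0.4  ] [0.749 0.431 0.4  ] [0.749 0.692 0.4  ]
0.5 [0.72  0.246 0.5  ] [0.735 0.49  0.5  ] [0.735 0.726 0.5  ]
0.6 [0.683 0.226 0.6  ] [0.72  0.549 0.6  ] [0.721 0.759 0.6  ]
0.7 [0.646 0.205 0.7  ] [0.706 0.608 0.7  ] [0.706 0.793 0.7  ]
```

```bash
python3 - <<'E'
from h import *
delta([.6107,.2845,.19],-151.2)
E
```

```text
turn [ -0.06  -0.09 -28.73]
shift cm [-26.29   1.81   8.  ] from [0.3891 0.142  0.27  ] [-1.7992e+02 -7.0000e-02 -1.7993e+02]
```

Request:
play_rows --pt "0 0 0 0 0 -7.1" --pt "0 0 0 0 0 -7.1" --pt "0 0 0 0 0 -7.1" --pt "0 0 0 0 0 -7.1" --pt "-1.5 0 0 0 0 -0.3" --pt "-2.5 0.2 0 0 0 0" --pt "-2.5 0.2 0 0 0 0" --pt "-2.5 0.2 0 0 0 0" --pt "-2.5 0.2 0.5 0 0 0" --pt "-2.5 0.2 1 0 0 0" --pt "-2.5 0.2 1 0 0 0" --pt "-2.5 0.2 1 0 0 0" --pt "-2.5 0.2 1 0 0 0" --pt "-2.5 0.2 1 0 0 0" --pt "-2.3 0.2 1 0 0 0" --pt "0 0 1 0 0 0" --pt "0 0 0.5 0 0 0" --pt "0 0 0 0 0 0" --pt "0 0 0 0 0 0" --grip 5.6

```text
clock: 51.93
tool_pos: [0.6094, 0.2854, 0.1895]
orientation: [-179.9, -0.1, -151.2]
force: [-0.2, 0.6, 0.5]
opening: 0.0564
gripper_force: 0.0
```

```bash
cat >> h.py <<'E'
def boss(s,P):
    "centre of the bright boss-top ring near P by fitting its outline"
    g=cv2.GaussianBlur(cv2.cvtColor(s["frame"],cv2.COLOR_RGB2GRAY),(3,3),0); c=pix(s,[*P[:2],.04])
    r=s["fx"]*.018/(s["position"][2]-.04); a=int(2.2*r); u,v=int(c[0]),int(c[1])
    H=cv2.HoughCircles(g[max(0,v-a):v+a,max(0,u-a):u+a],cv2.HOUGH_GRADIENT,1,100,param1=80,param2=8,minRadius=int(r*.85),maxRadius=int(r*1.2)+1)
    if H is not None:
        x,y,q=H[0,0]; X=ray(s,x+max(0,u-a),y+max(0,v-a),.04); print("boss px",x+max(0,u-a),y+max(0,v-a),"r",q,"want",r,"->",X.round(4))
E
python3 - <<'E'
from h import *
s=snap("wrist","w15.png"); hubs(); sp("wrist","hub_e_slot"); boss(s,(.6107,.2845)); delta([.6107,.2845,.036],-151.2)
sp("wrist","sample_tray")
E
```

```text
hub [0.5096 0.3229 0.0052] 0.95
hub [ 6.127e-01  2.856e-01 -6.000e-04] 0.71
hub [ 0.5648  0.4127 -0.0025] 0.68
slot [0.5606 0.3019 0.0015] 0.79
slot [0.6563 0.3091 0.0009] 0.53
wrist hub_e_slot [0.6546 0.3061 0.0029] 0.59
boss px 282.5 202.5 r 21.6 want 23.538689872067213 -> [0.6121 0.2852 0.04  ]
turn [-0.03  0.   -0.03]
shift cm [-1.000e-02 -1.600e-01  1.548e+01] from [0.6099 0.2858 0.1908] [-179.97    0.   -151.23]
```

Request:
play_rows --pt "-0.15 -0.14 1 0 0 0.8" --pt "0 0 2 0 0 0" --pt "0 0 2.5 0 0 0" --pt "0 0 2.5 0 0 0" --pt "0 0 2.5 0 0 0" --pt "0 0 2 0 0 0" --pt "0 0 1.5 0 0 0" --pt "0 0 1 0 0 0" --pt "0 0 0.5 0 0 0" --pt "0 0 0 0 0 0" --pt "0 0 0 0 0 0"

```text
clock: 53.1
tool_pos: [0.612, 0.2853, 0.0349]
orientation: [-180.0, -0.1, -152.0]
force: [-0.4, 0.6, -0.1]
opening: 0.056
gripper_force: 0.0
```

Request:
play_rows --pt "0 0 0 0 0 0" --pt "0 0 0 0 0 0" --pt "0 0 0 0 0 0" --pt "0 0 0 0 0 0" --pt "0 0 0 0 0 0" --pt "0 0 0 0 0 0" --pt "0 0 0 0 0 0" --pt "0 0 0 0 0 0" --grip 0

```text
clock: 53.77
tool_pos: [0.6144, 0.2819, 0.0356]
orientation: [-179.8, -0.0, -152.1]
force: [14.1, -15.2, -4.4]
opening: 0.0404
gripper_force: 27.5
```

Request:
play_rows --pt "0 0 -1 0 0 0" --pt "0 0 -2 0 0 0" --pt "0 0 -2 0 0 0" --pt "0 0 -2 0 0 0" --pt "0 0 -1 0 0 0" --pt "0 0 0 0 0 5" --pt "0 0 0 0 0 5" --pt "0 0 0 0 0 5" --pt "0 0 0 0 0 5" --pt "0 0 0 0 0 5" --pt "0 0 0 0 0 0" --pt "0 0 0 0 0 0"

```text
clock: 54.77
tool_pos: [0.6116, 0.2853, 0.1145]
orientation: [-179.9, -0.1, -176.9]
force: [-0.2, 0.6, -2.3]
opening: 0.0348
gripper_force: 29.2
```

```bash
python3 - <<'E'
from h import *
o=get_obs(); print(o["opening"],o["gripper_force"]); delta([.545,.023,.11],-177)
E
```

```text
0.034841973374101644 29.229277259873925
turn [-0.07 -0.08  0.12]
shift cm [  8.02 -25.85   0.45] from [0.6116 0.2853 0.1145] [-1.7993e+02 -8.0000e-02 -1.7688e+02]
```

Request:
play_rows --pt "0.4 -1.3 0 0 0 0" --pt "0.8 -2.6 0 0 0 0" --pt "0.8 -2.6 0 0 0 0" --pt "0.8 -2.6 0 0 0 0" --pt "0.8 -2.6 0 0 0 0" --pt "0.8 -2.6 0 0 0 0" --pt "0.8 -2.6 0 0 0 0" --pt "0.8 -2.6 0 0 0 0" --pt "0.8 -2.6 0 0 0 0" --pt "0.8 -2.6 0 0 0 0" --pt "0.4 -1.2 0 0 0 0" --pt "0 0 1.5 0 0 0" --pt "0 0 1.5 0 0 0" --pt "0 0 1.5 0 0 0" --pt "0 0 1.0 0 0 0" --pt "0 0 0.8 0 0 0" --pt "0 0 0.5 0 0 0" --pt "0 0 0 0 0 0" --pt "0 0 0 0 0 0"

```text
clock: 56.35
tool_pos: [0.5454, 0.0224, 0.047]
orientation: [-179.9, -0.1, -177.0]
force: [0.2, -0.5, -2.6]
opening: 0.0346
gripper_force: 29.2
```

Request:
play_rows --pt "0 0 0.4 0 0 0" --pt "0 0 0.3 0 0 0" --pt "0 0 0.2 0 0 0" --pt "0 0 0 0 0 0" --pt "0 0 0 0 0 0"

```text
clock: 56.77
tool_pos: [0.5472, 0.0232, 0.0396]
orientation: [-180.0, 0.2, -177.0]
force: [-0.6, 1.9, 7.4]
opening: 0.0343
gripper_force: 29.8
```

Request:
play_rows --pt "0 0 0 0 0 0" --pt "0 0 0 0 0 0" --pt "0 0 0 0 0 0" --pt "0 0 0 0 0 0" --pt "0 0 -1 0 0 0" --pt "0 0 -2 0 0 0" --pt "0 0 -3 0 0 0" --pt "0 0 -3 0 0 0" --pt "0 0 -3 0 0 0" --pt "0 0 -2 0 0 5" --pt "0 0 0 0 0 5" --pt "0 0 0 0 0 5" --pt "0 0 0 0 0 0" --pt "0 0 0 0 0 0" --grip 5.6

```text
clock: 57.93
tool_pos: [0.5452, 0.0224, 0.1784]
orientation: [-179.9, -0.0, 168.1]
force: [0.2, -0.1, 0.4]
opening: 0.0561
gripper_force: 0.0
```

```bash
python3 - <<'E'
from h import *
s=snap("wrist","w16.png"); hubs(); delta([.509,.3205,.18],-192)
E
```

```text
hub [0.5484 0.0242 0.0012] 0.88
turn [-0.12 -0.08  0.09]
shift cm [ 9.74 28.41 -0.22] from [0.5452 0.0224 0.1778] [-1.7988e+02 -8.0000e-02  1.6809e+02]
```

Request:
play_rows --pt "0.5 1.4 0 0 0 0" --pt "1 2.9 0 0 0 0" --pt "1 2.9 0 0 0 0" --pt "1 2.9 0 0 0 0" --pt "1 2.9 0 0 0 0" --pt "1 2.9 0 0 0 0" --pt "1 2.9 0 0 0 0" --pt "1 2.9 0 0 0 0" --pt "1 2.9 0 0 0 0" --pt "0.8 2.5 0 0 0 0" --pt "0.44 1.3 0 0 0 0" --pt "0 0 0 0 0 0" --pt "0 0 0 0 0 0" --pt "0 0 0 0 0 0"

```text
clock: 59.25
tool_pos: [0.5092, 0.3198, 0.1771]
orientation: [-179.8, -0.1, 168.0]
force: [0.6, -0.0, 0.9]
opening: 0.0561
gripper_force: 0.0
```

```bash
python3 - <<'E'
from h import *
s=snap("wrist","w17.png"); hubs(); sp("wrist","hub_a_slot"); sp("wrist","hub_d_slot"); boss(s,(.509,.3205)); boss(s,(.566,.4115)); delta([.509,.3205,.035],-193)
E
```

```text
hub [0.509  0.3223 0.0059] 0.81
hub [ 5.671e-01  4.095e-01 -4.000e-04] 0.7
slot [ 0.5622  0.3063 -0.0013] 0.59
wrist hub_a_slot [ 0.5622  0.3063 -0.0013] 0.59
boss px 281.5 205.5 r 22.8 want 24.603140984853173 -> [0.5104 0.3173 0.04  ]
boss px 415.5 253.5 r 25.0 want 24.603140984853173 -> [0.5704 0.412  0.04  ]
turn [-0.09 -0.05  0.91]
shift cm [ 0.07  0.06 14.27] from [0.5096 0.3197 0.1777] [-1.7991e+02 -5.0000e-02  1.6791e+02]
```

Request:
play_rows --pt "0 0 1 0 0 1.9" --pt "0 0 2 0 0 0" --pt "0 0 2.5 0 0 0" --pt "0 0 2.5 0 0 0" --pt "0 0 2.3 0 0 0" --pt "0 0 2 0 0 0" --pt "0 0 1 0 0 0" --pt "0 0 0.9 0 0 0" --pt "0 0 0 0 0 0" --pt "0 0 0 0 0 0"

```text
clock: 60.33
tool_pos: [0.5095, 0.3204, 0.0359]
orientation: [-179.9, -0.0, 166.1]
force: [0.2, 0.1, -0.2]
opening: 0.0558
gripper_force: 0.0
```

Request:
play_rows --pt "0 0 0 0 0 0" --pt "0 0 0 0 0 0" --pt "0 0 0 0 0 0" --pt "0 0 0 0 0 0" --pt "0 0 0 0 0 0" --pt "0 0 0 0 0 0" --pt "0 0 0 0 0 0" --pt "0 0 0 0 0 0" --pt "0 0 0 0 0 0" --grip 0

```text
clock: 61.08
tool_pos: [0.5092, 0.3204, 0.0362]
orientation: [-179.9, -0.0, 166.1]
force: [-3.0, -2.0, 5.8]
opening: 0.0348
gripper_force: 30.0
```

Request:
play_rows --pt "0 0 -1 0 0 0" --pt "0 0 -2 0 0 0" --pt "0 0 -2 0 0 0" --pt "0 0 -2 0 0 -5" --pt "0 0 -1 0 0 -6" --pt "0 0 0 0 0 -6" --pt "0 0 0 0 0 0" --pt "0 0 0 0 0 0"

```text
clock: 61.75
tool_pos: [0.509, 0.3204, 0.1157]
orientation: [-179.9, -0.1, -177.1]
force: [-1.0, -0.2, -1.8]
opening: 0.0344
gripper_force: 30.0
```

```bash
python3 - <<'E'
from h import *
o=get_obs(); print(o["opening"],o["gripper_force"]); delta([.545,.108,.055],-177)
E
```

```text
0.034398551896450316 29.998444389057113
turn [-0.07 -0.08 -0.13]
shift cm [ -2.48 -21.4    6.07] from [0.509  0.3204 0.1157] [-1.7993e+02 -8.0000e-02 -1.7713e+02]
```

Request:
play_rows --pt "-0.1 -1.2 0 0 0 0" --pt "-0.3 -2.6 0 0 0 0" --pt "-0.3 -2.6 0 0 0 0" --pt "-0.3 -2.6 0 0 0 0" --pt "-0.3 -2.6 0 0 0 0" --pt "-0.3 -2.6 0 0 0 0" --pt "-0.3 -2.6 0 0 0 0" --pt "-0.3 -2.6 0 0 0 0" --pt "-0.28 -2 0 0 0 0" --pt "0 0 1 0 0 0" --pt "0 0 2 0 0 0" --pt "0 0 1.5 0 0 0" --pt "0 0 1.5 0 0 0" --pt "0 0 0 0 0 0" --pt "0 0 0 0 0 0"

```text
clock: 63.0
tool_pos: [0.5446, 0.1074, 0.0548]
orientation: [-179.8, -0.2, -177.0]
force: [0.5, -0.1, -1.7]
opening: 0.0346
gripper_force: 30.0
```

Request:
play_rows --pt "0 0 0.5 0 0 0" --pt "0 0 0.5 0 0 0" --pt "0 0 0.4 0 0 0" --pt "0 0 0.2 0 0 0" --pt "0 0 0 0 0 0" --pt "0 0 0 0 0 0"

```text
clock: 63.5
tool_pos: [0.5454, 0.108, 0.0398]
orientation: [-179.9, -0.1, -176.9]
force: [-0.3, 0.8, -1.2]
opening: 0.0348
gripper_force: 30.0
```

Request:
play_rows --pt "0 0 0.1 0 0 0" --pt "0 0 0 0 0 0" --pt "0 0 0 0 0 0"

```text
clock: 63.75
tool_pos: [0.5457, 0.1081, 0.0391]
orientation: [-179.9, -0.0, -176.9]
force: [-0.5, -0.9, 0.4]
opening: 0.0351
gripper_force: 30.0
```

Request:
play_rows --pt "0 0 0 0 0 0" --pt "0 0 0 0 0 0" --pt "0 0 0 0 0 0" --pt "0 0 0 0 0 0" --pt "0 0 -1 0 0 0" --pt "0 0 -2 0 0 0" --pt "0 0 -3 0 0 0" --pt "0 0 -3 0 0 0" --pt "0 0 -3 0 0 0" --pt "0 0 -2 0 0 -5" --pt "0 0 0 0 0 -5" --pt "0 0 0 0 0 -5" --pt "0 0 0 0 0 0" --pt "0 0 0 0 0 0" --grip 5.6

```text
clock: 64.92
tool_pos: [0.5455, 0.1082, 0.1794]
orientation: [-179.9, -0.1, -162.1]
force: [0.1, -0.1, 0.6]
opening: 0.0559
gripper_force: 0.0
```

```bash
python3 - <<'E'
from h import *
t=snapshot("top"); hubs("top"); sp("top","hub_d_slot"); delta([.5675,.411,.18],-161)
E
```

```text
hub [0.569  0.4131 0.005 ] 0.58
top hub_d_slot [0.6146 0.4261 0.0084] 0.63
turn [-0.07 -0.13 -1.03]
shift cm [-11.95  27.92  -0.14] from [0.5454 0.1081 0.1786] [-1.7993e+02 -1.3000e-01 -1.6203e+02]
```

Request:
play_rows --pt "-0.5 1.2 0 0 0 -1" --pt "-1.2 2.8 0 0 0 0" --pt "-1.2 2.8 0 0 0 0" --pt "-1.2 2.8 0 0 0 0" --pt "-1.2 2.8 0 0 0 0" --pt "-1.2 2.8 0 0 0 0" --pt "-1.2 2.8 0 0 0 0" --pt "-1.2 2.8 0 0 0 0" --pt "-1.2 2.8 0 0 0 0" --pt "-1.2 2.8 0 0 0 0" --pt "-0.65 1.5 0 0 0 0" --pt "0 0 0 0 0 0" --pt "0 0 0 0 0 0" --pt "0 0 0 0 0 0"

```text
clock: 66.28
tool_pos: [0.5672, 0.4108, 0.1777]
orientation: [-179.9, -0.2, -160.9]
force: [0.1, 0.1, 0.3]
opening: 0.056
gripper_force: 0.0
```

```bash
python3 - <<'E'
from h import *
s=snap("wrist","w18.png"); hubs(); sp("wrist","hub_d_slot"); boss(s,(.567,.411)); delta([.567,.411,.036],-161)
E
```

```text
hub [ 0.5682  0.407  -0.0034] 0.69
wrist hub_d_slot [0.6193 0.4318 0.0056] 0.85
boss px 286.5 204.5 r 23.4 want 24.546506300852247 -> [0.5675 0.4125 0.04  ]
turn [-0.05 -0.09  0.01]
shift cm [ 0.04  0.1  14.26] from [0.5677 0.4101 0.1786] [-1.7995e+02 -9.0000e-02 -1.6099e+02]
```

Request:
play_rows --pt "0 0.1 1 0 0 0" --pt "0 0 2 0 0 0" --pt "0 0 2.5 0 0 0" --pt "0 0 2.5 0 0 0" --pt "0 0 2.3 0 0 0" --pt "0 0 2 0 0 0" --pt "0 0 1 0 0 0" --pt "0 0 0.9 0 0 0" --pt "0 0 0 0 0 0" --pt "0 0 0 0 0 0"

```text
clock: 67.32
tool_pos: [0.5673, 0.4117, 0.0366]
orientation: [-179.9, -0.1, -160.9]
force: [0.2, 1.5, 0.4]
opening: 0.0561
gripper_force: 0.0
```

Request:
play_rows --pt "0 0 0 0 0 0" --pt "0 0 0 0 0 0" --pt "0 0 0 0 0 0" --pt "0 0 0 0 0 0" --pt "0 0 0 0 0 0" --pt "0 0 0 0 0 0" --pt "0 0 0 0 0 0" --pt "0 0 0 0 0 0" --pt "0 0 0 0 0 0" --grip 0

```text
clock: 68.07
tool_pos: [0.5674, 0.4121, 0.0372]
orientation: [-180.0, -0.0, -160.9]
force: [-1.9, -0.6, 6.5]
opening: 0.0345
gripper_force: 30.0
```

Request:
play_rows --pt "0 0 -1 0 0 0" --pt "0 0 -2 0 0 0" --pt "0 0 -2 0 0 0" --pt "0 0 -2 0 0 5" --pt "0 0 -1 0 0 5" --pt "0 0 0 0 0 6" --pt "0 0 0 0 0 0" --pt "0 0 0 0 0 0"

```text
clock: 68.73
tool_pos: [0.5668, 0.4114, 0.1161]
orientation: [-179.9, -0.1, -176.8]
force: [-0.4, -0.6, -2.2]
opening: 0.0346
gripper_force: 30.0
```

```bash
python3 - <<'E'
from h import *
o=get_obs(); print(o["opening"],o["gripper_force"]); delta([.545,.193,.055],-177)
E
```

```text
0.03456509391187773 30.00004544388503
turn [-0.1  -0.12  0.23]
shift cm [  3.32 -21.7    6.11] from [0.5668 0.4114 0.1161] [-1.7990e+02 -1.2000e-01 -1.7677e+02]
```

Request:
play_rows --pt "0.2 -1.3 0 0 0 0" --pt "0.4 -2.6 0 0 0 0" --pt "0.4 -2.6 0 0 0 0" --pt "0.4 -2.6 0 0 0 0" --pt "0.4 -2.6 0 0 0 0" --pt "0.4 -2.6 0 0 0 0" --pt "0.4 -2.6 0 0 0 0" --pt "0.4 -2.6 0 0 0 0" --pt "0.32 -2.2 0 0 0 0" --pt "0 0 1 0 0 0" --pt "0 0 2 0 0 0" --pt "0 0 1.5 0 0 0" --pt "0 0 1.5 0 0 0" --pt "0 0 0 0 0 0" --pt "0 0 0 0 0 0"

```text
clock: 69.98
tool_pos: [0.5448, 0.1925, 0.0556]
orientation: [-179.8, -0.2, -176.8]
force: [-0.3, -0.1, -2.2]
opening: 0.0347
gripper_force: 30.0
```

Request:
play_rows --pt "0 0 0.5 0 0 0" --pt "0 0 0.5 0 0 0" --pt "0 0 0.3 0 0 0" --pt "0 0 0.2 0 0 0" --pt "0 0 0 0 0 0" --pt "0 0 0 0 0 0"

```text
clock: 70.48
tool_pos: [0.5456, 0.1932, 0.0417]
orientation: [-179.9, -0.1, -176.9]
force: [-0.1, 0.9, -1.9]
opening: 0.0347
gripper_force: 30.0
```

Expected contact height is 0.0372 + 0.003 ≈ 0.040, so there are about 1.5 mm left.

Request:
play_rows --pt "0 0 0.1 0 0 0" --pt "0 0 0.1 0 0 0" --pt "0 0 0 0 0 0" --pt "0 0 0 0 0 0"

```text
clock: 70.82
tool_pos: [0.5457, 0.1933, 0.0401]
orientation: [-179.9, -0.0, -176.9]
force: [-1.4, -0.3, 2.8]
opening: 0.0349
gripper_force: 30.0
```

Request:
play_rows --pt "0 0 0 0 0 0" --pt "0 0 0 0 0 0" --pt "0 0 0 0 0 0" --pt "0 0 0 0 0 0" --pt "0 0 -1 0 0 0" --pt "0 0 -2 0 0 0" --pt "0 0 -3 0 0 0" --pt "0 0 -3 0 0 0" --pt "0 0 -3 0 0 0" --pt "0 0 -3 0 0 0" --pt "0 0 -3 0 0 0" --pt "0 3 0 0 0 0" --pt "0 3 0 0 0 0" --pt "0 3 0 0 0 0" --pt "0 3 0 0 0 0" --pt "0 3 0 0 0 0" --pt "0 3 0 0 0 0" --pt "0 3 0 0 0 0" --pt "0 0 0 0 0 0" --pt "0 0 0 0 0 0" --grip 5.6

```text
clock: 72.48
tool_pos: [0.534, 0.4046, 0.2193]
orientation: [-179.9, -0.1, -176.8]
force: [0.5, 0.0, -0.7]
opening: 0.056
gripper_force: 0.0
```

```bash
python3 - <<'E'
from h import *
print(get_obs()["tool_pos"])
t=snap("top","t20.png"); w=snap("side","s20.png"); hubs("top"); hubs("side"); sp("side","guard_handle",k=1); sp("top","guard_handle",k=1)
for n in ("beaker_by","tin_by","screwdriver_by"): sp("top",n,k=1); sp("side",n,k=1)
cv2.imwrite("pics/f.png",np.hstack([cv2.resize(t["frame"][120:300,210:470,::-1],(520,360),interpolation=cv2.INTER_CUBIC),cv2.resize(w["frame"][80:340,180:380,::-1],(277,360),interpolation=cv2.INTER_CUBIC)]))
E
```

```text
[0.5339961  0.40457069 0.21932617]
hub [0.5459 0.1055 0.0062] 0.79
hub [0.5491 0.0282 0.0044] 0.57
slot [0.5995 0.1108 0.0079] 0.75
hub [0.5471 0.0233 0.0031] 0.62
hub [0.546  0.1124 0.0062] 0.58
hub [0.5425 0.1921 0.0037] 0.4
slot [0.6048 0.1122 0.0093] 0.61
slot [ 0.546  -0.1894  0.1931] 0.29
side guard_handle [ 0.4272 -0.178   0.117 ] 0.82
top guard_handle [ 0.4257 -0.1815  0.1124] 0.61
top beaker_by [0.7266 0.2591 0.0011] 0.83
side beaker_by [ 7.312e-01  2.565e-01 -5.000e-04] 0.61
top tin_by [7.535e-01 1.929e-01 2.000e-04] 0.61
side tin_by [7.536e-01 1.886e-01 3.000e-04] 0.76
top screwdriver_by [ 0.394  -0.0028 -0.0004] 0.58
```

View pics/f.png

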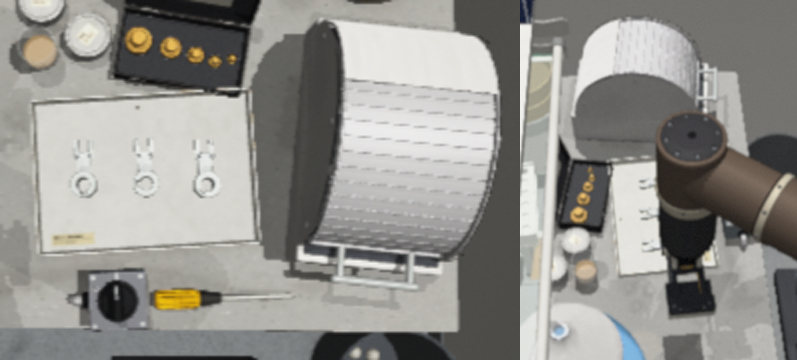

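The three other hubs lie flat in the tray at (83,183), (145,183) and (207,183). The guard is shut, the isolator pointer at (118,292) is at the bar mark, and the bystanders have not moved. I'll hand the job in.

```bash
python3 -c "
from plant import *
print(close_job())"
```

```text
the job is handed in; nothing more can be done
None
```

The drive is set up for the stall-torque check and handed in: hub_b is fully home on the shaft with its fork over the post, hubs a, d and e lie flat in the tray, the guard is shut, and the isolator was switched on last.

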